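# Refit a valve handwheel and hold the contact probe on the test pad

### The arm

A 6-joint arm with a two-finger parallel gripper is mounted at the origin on a cart in front of the work surface, level with it; the furniture and walls round the work are solid. World frame = base frame: x ahead of the robot, y to its left, z up, the work surface at z = 0. Lengths are in mm, angles in rad, forces in N, time in s.
With the tool pointing down it reaches from about 325 to 775 mm from the base axis. Payload 9.3 kg.
Tool frame: the origin (TCP) lies between the finger pads; the fingertips stand 22 mm ahead of it and the grasp point (between the pads) lies 3 mm ahead of it; x points along the fingers, y is the direction in which the jaws open and shut, and the axes are right-handed (so a half turn about x gives the same grasp; the last joint's range is limited). The gripper opens to 85 mm and grips with 20 to 120 N. Pads are 22 mm wide; open, the fingers measure 114 mm over their backs; the gripper's body (76 mm by 85 mm) begins 54 mm behind the grasp point. The pads swing forward as they close: fully open they stand 13 mm farther back than shut.
Start: joints at [1.012, 0.259, 0.021, 1.334, 0, 1.418], TCP at [217.116, 505.329, 253.279] pointing down, gripper open.
Joint ranges: [-3.04, 3.04], [-0.91, 1.82], [-1.04, 1.36], [-1.92, 1.95], [-1.52, 1.45], [-3.14, 3.14]. Speed limits (rad/s): [2.22, 2.22, 2.79, 3.14, 3.14, 3.14].

### API

Orientations are given as a unit quaternion [x, y, z, w].
In Python, from workcell import readout, cams, workorder gives the robot as it stands.
- The arm moves only by the tool drive_tool, never from a script. Its argument "increments" is a list of rows, each a list of 3 entries, a list of its own where there are three numbers: the shift along the tool's x, y, z in cm, then the turn about the tool's x in degrees, then the finger opening in cm, from 0 to 8.54. A call has 1 to 20 rows; each row is the pose to reach, as a shift and turn from the pose commanded when the call began, along the tool's axes at that moment; what a row does not reach only later rows make up. A row lasts 1/12 s, in which the tool goes at most 41.7 mm and 7.16 degrees, less where a joint would pass 70% of its speed; a pose out of reach is approached as far as the arm can. A call with a gripper value outside its range is refused whole. The fingers move at their own pace and stop on an object; the grip force is fixed at half the most. Time passes only in rows, so rows that repeat a pose let the fingers close. It gives the time, the measured TCP pose, the force and the opening at its end, in the units of the state.
- readout.state(): the state, without advancing time (a new reading comes with each control period).
- cams.read_camera(name): name is "scene" or "top"; returns a dict with "color" (420x560x3 uint8, blue, green, red), "range_z" (420x560 float32, mm along the optical axis (not along the pixel's ray), 0 where there is no reading), "K" (3x3 intrinsics, pixels), "extrinsics" (4x4, takes a point from world to camera coordinates). Camera axes: x right, y down, z forward; pixel columns grow to the right and rows downward; lengths in mm; the calibration is good to about 2 mm. A picture is of the moment at which its call begins.
- workorder.hand_in(): hands the job in, once; it reports no verdict.
The state is a dict: "time": time; "joints": joint angles; "joint_velocities": joint speeds; "tau": joint torques, N m; "tcp_pos": TCP position; "ee_rot": TCP orientation; "ft_force": force on the tool from outside, world axes, zero at the start; "wrist_torque": the same for the moment, N m; "width": finger opening in mm.
Only numpy, scipy, OpenCV 4.12 (cv2) and the standard library are available. Lean on these libraries where they do the work, as an engineer would, in place of code of your own. Each camera call takes 0.05 s, during which the arm holds its last target. There are 200 camera calls.

### The job

Finish the service of the valve and take its contact check: fit the loose handwheel onto the valve's square spindle, hub up and fully home on its shoulder, and let it go. Then take the probe out of its stand and hold its sprung tip on the centre of the marked ring on the valve's sloping test pad, square to the pad's face, with light pressure: the tip pressed in about halfway, never to its stop. Finish while still holding the probe there steadily, and leave the other things on the table undisturbed.

Things in the scene. Friction and masses are not known exactly. Their poses are not given: they have to be found in the camera images.
- valve: Fixed valve: aluminium base plate 150 x 90 x 10 mm, upright steel body (flange diameter 68 mm) with a flanged stub to each side (along y, radius 20, reaching 54 mm out at height 34 mm), topped by a square spindle. Origin: on the table under the spindle's axis, z up. Its -x side, roughly towards the robot, carries the sloping test pad, centre 80 mm out.
- spindle_shoulder (a point): Centre of the flat 36 mm shoulder at the foot of the valve's square spindle, 85 mm above the table; turns with the spindle. z up, x and y square to its flats. The spindle stands 24 mm above the shoulder: 14 mm square for 17 mm, then tapering to 8.4 mm. It turns stiffly (0.08 N m) about z.
- handwheel: Loose handwheel, about 150 g, flat on the table, hub up: black rim (diameter 90, 11 mm high), four spokes, aluminium hub 30 mm square and 42 mm tall with a 16 mm square bore right through. Grip the hub 11 to 42 mm above the underside. Origin: centre of the underside on the bore's axis; z up; x, y square to hub and bore flats. Any of the four quarter turns fits.
- probe: Contact probe, 100 g, upright in its stand: sprung tip, steel nose (diameter 10, 32 mm long), collar (diameter 26, 32 to 38 mm above the origin, resting on the stand), black grip 18 mm square from 38 to 100 mm, button to 102 mm. Origin: centre of the nose's lower end; z towards the grip; x, y square to its flats. The free tip ends 14 mm below the origin.
- tip (a point): The end of the probe's sprung tip: a ball end 6 mm in diameter, on the probe's axis.
- probe_tip (a joint): How far the probe's sprung tip is pushed in (m): 0 = free, 0.012 = at its stop. The spring pushes with 1.6 N at 0 and 4.0 N more per 10 mm, so 4.0 N at half travel (0.006).
- probe_stand: The probe's stand, fixed: a grey plate 64 mm square with its top 55 mm above the table, on four thin posts and a foot 76 mm square; the probe's nose hangs in a 14 mm hole through the middle of the plate. Origin: on the table under the hole. The probe must rise 47 mm or more to be clear.
- test_pad: The valve's sloping test pad: a round aluminium face 40 mm in diameter, tilted 25 degrees from level towards the valve's -x side, with an engraved ring 20 mm in diameter and a dot at its centre. Origin: the marked centre, about 56 mm above the table; z is the outward normal of the face; y is level.
- amber_bottle: Bystander: capped amber bottle, 46 mm diameter, 93 mm tall, origin under its centre.
- flask: Bystander: clear conical flask, 64 mm diameter, 105 mm tall, origin under its centre.
- jar: Bystander: white screw-cap jar, 48 mm diameter, 51 mm tall, origin under its centre.
- cork_ring: Bystander: cork ring lying flat, 82 mm diameter, 22 mm high, origin under its centre.
- vial: Bystander: white-capped glass vial, 28 mm diameter, 57 mm tall, origin under its centre.
- joint_clip: Bystander: white plastic joint clip lying flat, 38 x 43 x 17 mm, origin under its centre.
There are look-alikes about, which are no part of the job. Leave any yellow look-alike of the handwheel alone.

How it is judged:
By the outcome, as a careful person would: the job done as asked, in the order asked, and still so for the second after the job is handed in, while the arm keeps its last pose, push and grip.
It also fails if it takes over 51 s, if anything falls off the work surface, if the arm or the gripper's body presses on something with over 40 N, if the wrist force passes 120 N, or if a joint passes its speed limit or range.

## Working session

There is one attempt and no reset: what is moved stays moved. The work goes in short steps, Python scripts to look and compute and a tool call to move; the robot and the scene stay as the last step left them, time stands still between calls to the robot, and variables do not carry over. Pictures are saved under pics/ and viewed, about 8 in all and at most 12, crops included, and the job is handed in when it is done.

Besides the shell and the picture viewer there is one more tool, called after "Emit:" in YAML: its name, and indented under it one key for each argument. drive_tool: Moves the arm, as the interface text tells. Its arguments: {"type":"object","properties":{"increments":{"type":"array","items":{"type":"array"}}},"required":["increments"]}

```bash
mkdir -p pics; cat > h.py <<'E'
import numpy as np, cv2
from workcell import readout, cams, workorder
def grab(n):
    d=cams.read_camera(n); np.savez(f'{n}.npz',**{k:np.asarray(v) for k,v in d.items()}); return d
def load(n): return dict(np.load(f'{n}.npz'))
def pts(d):
    K=d['K'];T=d['extrinsics'];z=d['range_z'].astype(float)
    v,u=np.mgrid[:z.shape[0],:z.shape[1]]
    c=np.stack([(u-K[0,2])/K[0,0]*z,(v-K[1,2])/K[1,1]*z,z],-1)
    w=(c-T[:3,3])@T[:3,:3]; w[z==0]=np.nan; return w
def ray(d,u,v,h):
    K=d['K'];T=d['extrinsics'];R=T[:3,:3];o=-R.T@T[:3,3]
    r=R.T@np.array([(u-K[0,2])/K[0,0],(v-K[1,2])/K[1,1],1.]); return o+r*(h-o[2])/r[2]
def proj(d,p):
    K=d['K'];T=d['extrinsics'];c=T[:3,:3]@np.asarray(p,float)+T[:3,3]; q=K@c; return q[:2]/q[2]
E
python3 - <<'E'
from h import *
print(readout.state())
for n in ('scene','top'):
    d=grab(n); T=d['extrinsics']; print(n,d['K'].round(1).tolist(),(-T[:3,:3].T@T[:3,3]).round(),T[:3,:3].round(2).tolist())
    cv2.imwrite(f'pics/{n}0.png',cv2.resize(d['color'],(800,600),interpolation=cv2.INTER_CUBIC))
E
```

```text
{'time': 0.0, 'joints': array([1.01238767e+00, 2.59200309e-01, 2.07323237e-02, 1.33368372e+00,
       8.59972147e-06, 1.41819820e+00]), 'joint_velocities': array([-0.00043885, -0.00071342, -0.00012799, -0.00053551, -0.00062603,
       -0.00012709]), 'tau': array([-1.75546487e-03, -5.55647528e+01,  3.44526887e+01,  1.41515661e-02,
       -3.94868075e-04,  2.28971044e-05]), 'tcp_pos': array([216.98349797, 505.1096455 , 252.6501464 ]), 'ee_rot': array([ 0.14204501,  0.69277015, -0.14294136,  0.69243087]), 'ft_force': array([ 0.08796612, -0.30392217, -0.2422894 ]), 'wrist_torque': array([-0.0106636 ,  0.01523186, -0.00793525]), 'width': 85.30782468797582}
scene [[395.6, 0.0, 279.5], [0.0, 395.6, 202.4], [0.0, 0.0, 1.0]] [-235. -679.  581.] [[0.63, -0.77, 0.0], [-0.32, -0.27, -0.91], [0.7, 0.58, -0.42]]
top [[469.3, 0.0, 281.8], [0.0, 469.3, 212.1], [0.0, 0.0, 1.0]] [ 402.  -26. 1322.] [[-0.0, -1.0, -0.01], [-0.99, 0.0, -0.12], [0.12, 0.01, -0.99]]
```

View pics/scene0.png

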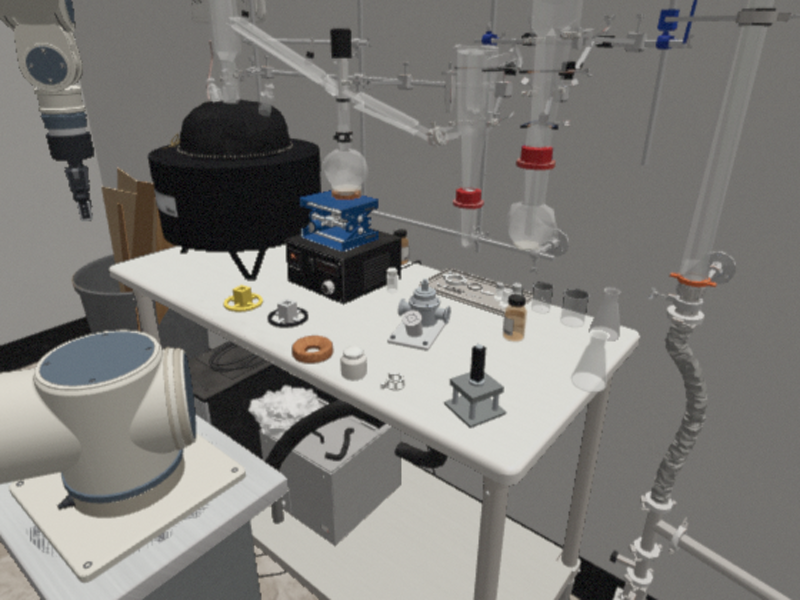

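View pics/top0.png

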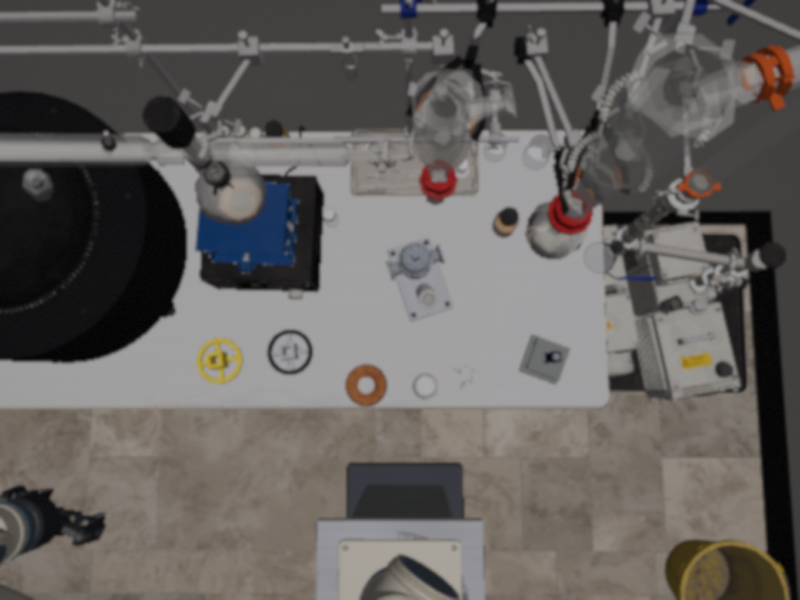

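The scene view shows the black handwheel at (288,314), a yellow look-alike at (242,297), the valve at (423,305), and the probe in its stand at (478,370). The top view has the black wheel at (290,352), yellow at (219,360), the valve at (415,260) with its pad at (427,293), and the probe at (553,356). The yellow wheel and the cork ring at (366,385) could be mistaken for the handwheel; I choose the black rim with the aluminium hub.

```bash
python3 - <<'E'
from h import *
s=load('scene');t=load('top')
k=.7
def tile(d,c,w,h):  # centre in native px
    x,y=int(c[0]*k),int(c[1]*k); return cv2.resize(d['color'][y-h:y+h,x-w:x+w],(400,300),interpolation=cv2.INTER_CUBIC)
im=np.vstack([np.hstack([tile(t,(290,352),32,24),tile(t,(420,275),40,30)]),np.hstack([tile(t,(548,357),32,24),tile(s,(423,310),40,30)])])
cv2.imwrite('pics/crop1.png',im)
ps,pt=pts(s),pts(t)
def rep(name,P,m,rect=True):
    q=P[m]; print(name,len(q),'med',np.nanmedian(q,0).round(1),'min',np.nanmin(q,0).round(1),'max',np.nanmax(q,0).round(1))
    if len(q)>5 and rect:
        r=cv2.minAreaRect(q[:,:2].astype(np.float32)); print('   rect',np.round(r[0],1),np.round(r[1],1),round(r[2],1))
for n,P,d in (('top',pt,t),('scene',ps,s)):
    w=ray(t,290*k,352*k,42); b=(np.hypot(P[...,0]-w[0],P[...,1]-w[1])<70)
    print(n,'wheel guess',w.round(1))
    dark=d['color'].max(-1)<70
    rep('rim',P,b&dark&(P[...,2]>3)&(P[...,2]<20))
    rep('hubtop',P,b&(P[...,2]>37)&(P[...,2]<48)&(np.hypot(P[...,0]-w[0],P[...,1]-w[1])<30))
    v=ray(t,415*k,258*k,100); b=(np.hypot(P[...,0]-v[0],P[...,1]-v[1])<60)
    print('valve guess',v.round(1))
    rep('spindle',P,b&(P[...,2]>90)&(P[...,2]<115)); rep('shoulder',P,b&(P[...,2]>80)&(P[...,2]<89))
    p=ray(t,548*k,357*k,90); b=(np.hypot(P[...,0]-p[0],P[...,1]-p[1])<70)
    print('probe guess',p.round(1))
    rep('grip',P,b&(P[...,2]>70)&(P[...,2]<130)); rep('plate',P,b&(P[...,2]>50)&(P[...,2]<60))
    rep('gripTop',P,b&(P[...,2]>115)&(P[...,2]<130))
    a=ray(t,427*k,293*k,56); b=(np.hypot(P[...,0]-a[0],P[...,1]-a[1])<20)&(P[...,2]>40)&(P[...,2]<70)
    q=P[b];print('pad guess',a.round(1)); c=q.mean(0); u=np.linalg.svd(q-c)[2][2]; u*=np.sign(u[2]); print('  pad fit',len(q),c.round(1),u.round(3))
E
```

```text
top wheel guess [468.  207.8  42. ]
rim 82 med [465.1 213.5  10.3] min [431.7 173.6   4. ] max [510.3 256.2  16.8]
   rect [471.  214.9] [78.6 82.6] 0.0
hubtop 85 med [469.3 216.2  41.3] min [455.3 200.2  37.3] max [485.7 230.9  46.6]
   rect [469.7 216.3] [30.1 30.3] 6.0
valve guess [638.4 -31.5 100. ]
spindle 35 med [641.  -30.2 105.4] min [633.2 -38.1  90.2] max [650.3 -22.2 113.5]
   rect [641.4 -28. ] [13.5 17.8] 32.2
shoulder 172 med [640.2 -30.3  83.3] min [619.1 -51.8  80. ] max [665.5  -8.7  88.7]
   rect [642.3 -30.2] [43.  46.4] 89.8
probe guess [ 455.4 -273.9   90. ]
grip 79 med [ 453.7 -275.   120.7] min [ 446.1 -289.8   70. ] max [ 464.  -270.4  128.6]
   rect [ 454.7 -279.9] [19.5 17.8] 85.9
plate 456 med [ 451.5 -276.5   54.8] min [ 414.  -320.6   50. ] max [ 494.6 -241.2   59.8]
   rect [ 454.6 -280.2] [64.4 64.8] 69.4
gripTop 54 med [ 453.7 -279.7  122.8] min [ 446.1 -289.8  117.8] max [ 464.  -270.7  128.6]
   rect [ 454.7 -280.2] [18.9 17.8] 86.5
pad guess [579.  -54.3  56. ]
  pad fit 115 [573.7 -54.2  57.1] [-0.039 -0.065  0.997]
scene wheel guess [468.  207.8  
[... 336 characters left out ...]
ax [646.7 -25.8 108.7]
   rect [641.  -33.3] [11.  12.3] 18.2
shoulder 57 med [637.  -36.9  83. ] min [619.  -54.5  80.1] max [661.8 -12.9  87.7]
   rect [642.9 -33.2] [35.6 39.4] 37.9
probe guess [ 455.4 -273.9   90. ]
grip 220 med [ 448.1 -284.7   99.6] min [ 443.5 -291.    70.1] max [ 465.7 -271.1  124. ]
   rect [ 451.9 -282.5] [19.  22.8] 28.5
plate 372 med [ 446.1 -289.6   53.8] min [ 415.6 -320.7   50.1] max [ 489.9 -241.6   60. ]
   rect [ 455.1 -280.9] [66.1 65.8] 70.3
gripTop 53 med [ 451.1 -283.1  121.1] min [ 444.9 -290.2  115.1] max [ 465.2 -272.7  124. ]
   rect [ 455.  -281.3] [19.9 17.7] 1.5
pad guess [579.  -54.3  56. ]
  pad fit 72 [573.  -56.1  55.9] [-0.446 -0.218  0.868]
```

View pics/crop1.png

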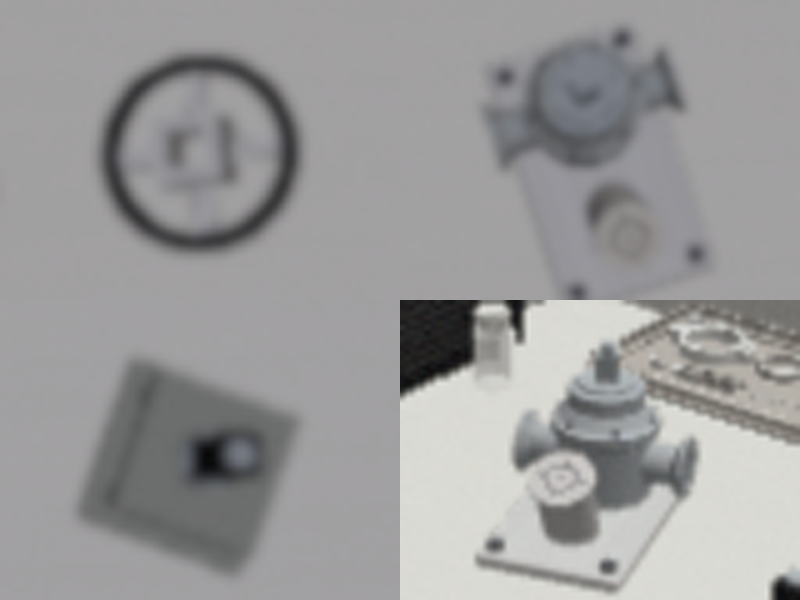

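Crops: the black-rimmed wheel has its grey square hub at top-left. The valve's plate is yawed ~20°, with the pad ring at tile (627,238) in the top view and (560,478) in the scene view. I still need the spindle's yaw, the plate's yaw and the ring centre.

```bash
python3 - <<'E'
from h import *
D={}
for n in ('scene','top'):
    fs=[cams.read_camera(n) for _ in range(8)]
    d=fs[0]; z=np.stack([f['range_z'] for f in fs]); z[z==0]=np.nan
    d['range_z']=np.nan_to_num(np.nanmedian(z,0)); d['color']=np.mean([f['color'] for f in fs],0).astype(np.uint8); np.savez(n+'.npz',**d); D[n]=d
s,t=D['scene'],D['top']
print('ring top',ray(t,299.4,209.6,56).round(1),'ring scene',ray(s,288,222.6,56).round(1))
# plate yaw
for n,d in D.items():
    P=pts(d); b=(np.hypot(P[...,0]-600,P[...,1]+42)<110)&(P[...,2]>7)&(P[...,2]<14)
    m=cv2.morphologyEx(b.astype(np.uint8),cv2.MORPH_OPEN,np.ones((2,2),np.uint8))
    q=P[m>0][:,:2].astype(np.float32); r=cv2.minAreaRect(q); print(n,'plate',np.round(r[0],1),np.round(r[1],1),round(r[2],1))
    b=(np.hypot(P[...,0]-641,P[...,1]+31)<15)&(P[...,2]>88)&(P[...,2]<112)
    q=P[b]; print(n,'spindle pts',len(q)); 
    lo=q[q[:,2]<103]
    print('rect',cv2.minAreaRect(lo[:,:2].astype(np.float32))); 
    if n=='scene': print(lo[np.argsort(lo[:,2])].round(1).tolist())
    a=ray(t,299.4,209.6,56); b=(np.linalg.norm(P-a,axis=-1)<15)
    q=P[b];c=q.mean(0);u=np.linalg.svd(q-c)[2][2];u*=np.sign(u[2]);print('pad',len(q),c.round(1),u.round(3),'tilt',np.degrees(np.arccos(u[2])).round(1),'yaw',np.degrees(np.arctan2(-u[1],-u[0])).round(1))
x,y=proj(s,[641,-31,95]).astype(int); a=cv2.resize(s['color'][y-14:y+16,x-20:x+20],(800,600),interpolation=cv2.INTER_CUBIC)
cv2.imwrite('pics/sp.png',a); print(x,y)
E
```

```text
ring top [566.7 -55.6  56. ] ring scene [564.2 -59.   56. ]
scene plate [601.2 -51.3] [118.4  90.2] 18.3
scene spindle pts 34
rect ((639.3713989257812, -33.451385498046875), (4.420088768005371, 12.172998428344727), 40.56245422363281)
[[640.3, -36.8, 88.1], [635.9, -32.6, 88.4], [636.5, -28.4, 90.3], [641.3, -36.1, 90.8], [637.1, -31.6, 91.0], [638.6, -34.3, 91.2], [641.6, -39.5, 91.7], [641.9, -35.5, 93.7], [635.9, -28.7, 93.8], [635.9, -32.4, 94.9], [641.7, -39.4, 94.9], [637.7, -34.9, 95.0], [635.3, -29.0, 97.4], [637.2, -31.4, 97.5], [640.3, -36.6, 97.9], [638.3, -34.3, 97.9], [641.8, -39.2, 98.1], [634.7, -29.4, 101.0], [640.1, -36.6, 101.3], [641.7, -39.2, 101.4], [635.9, -32.3, 101.5], [637.7, -34.7, 101.5], [645.0, -36.6, 102.9]]
pad 68 [567.2 -55.4  54.3] [-0.417 -0.124  0.9  ] tilt 25.8 yaw 16.6
top plate [611.5 -42.4] [148.4  90.5] 18.5
top spindle pts 35
rect ((641.7611083984375, -30.32421875), (11.895265579223633, 13.300966262817383), 31.6635684967041)
pad 88 [567.1 -55.6  55.7] [-0.386 -0.126  0.914] tilt 24.0 yaw 18.1
296 199
```

View pics/sp.png

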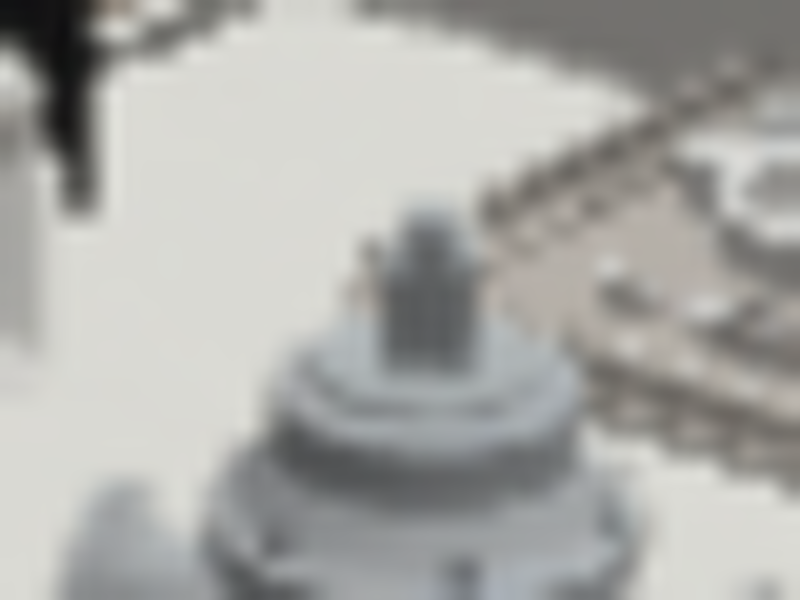

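Spindle points put a face towards the scene camera, so its yaw is about 37–40°. Plate yaw is 18.4°, the ring centre is near (567,-56,56), and the spindle is near (642.5,-30.3), which fits the 80 mm offset. Now a quick refine of the hub with the averaged frames, an overhead check and the first move's numbers.

```bash
cat >> h.py <<'E'
from scipy.spatial.transform import Rotation as R_
def plan(p,yaw=None):
    s=readout.state(); R=R_.from_quat(s['ee_rot']).as_matrix(); y0=np.degrees(np.arctan2(R[1,1],R[0,1]))
    d=R.T@(np.asarray(p,float)-s['tcp_pos'])/10
    print('t',round(s['time'],2),'tcp',s['tcp_pos'].round(1),'yaw',y0.round(1),'w',round(s['width'],1),'F',s['ft_force'].round(2),'j',s['joints'].round(2))
    print('  shift cm',d.round(2),'turn',None if yaw is None else round((y0-yaw+180)%360-180,1))
E
python3 - <<'E'
from h import *
for n in ('scene','top'):
    P=pts(load(n)); b=(np.hypot(P[...,0]-470,P[...,1]-216)<24)&(P[...,2]>39)&(P[...,2]<46)
    q=P[b][:,:2].astype(np.float32); print(n,len(q),cv2.minAreaRect(q))
    b=(P[...,2]>140)&(P[...,0]>250)&(P[...,0]<720)&(abs(P[...,1])<330)
    q=P[b]; print('high',len(q)); 
    if len(q):
        H,xe,ye=np.histogram2d(q[:,0],q[:,1],bins=[range(250,721,94),range(-330,331,110)]); print(H.astype(int))
P=pts(load('top'));d=load('top')
dark=(d['color'].max(-1)<75)&(np.hypot(P[...,0]-470,P[...,1]-216)<60)&(P[...,2]<16)
u=np.argwhere(dark)[:,::-1].astype(np.float32); e=cv2.fitEllipse(cv2.convexHull(u)); print('rim',e, ray(d,*e[0],8).round(1))
plan([470,216,110],7)
E
```

```text
scene 39 ((470.0856018066406, 215.7852020263672), (30.845457077026367, 30.991411209106445), 4.862438201904297)
high 10387
[[   0    0    0    0    0    0]
 [   0    0    0    0    0    0]
 [   0    0    0    0    0    0]
 [1745    3    0    0    8   74]
 [3152   81 1897  158 1029 2240]]
top 90 ((470.481689453125, 216.26060485839844), (30.036731719970703, 27.87027931213379), 0.773918628692627)
high 18838
[[   0    0    0    0    0    0]
 [   0    0    0    0    0    0]
 [   0    0    0    0    0    0]
 [3425  249    0    0   27  130]
 [5460 2135 1598  189 1422 4203]]
rim ((202.59201049804688, 246.01905822753906), (29.198535919189453, 29.795604705810547), 67.54747009277344) [470.9 215.2   8. ]
t 0.9 tcp [217.1 505.3 253.3] yaw 66.7 w 85.5 F [-0.5   0.52 -0.75] j [1.01 0.26 0.02 1.33 0.   1.42]
  shift cm [ 14.33 -16.6   34.66] turn 59.7
```

Emit:
drive_tool:
  increments:
    - [[1.4, -1.7, 3.5], 6, 7]
    - [[2.8, -3.4, 7], 12, 7]
    - [[4.3, -5.0, 10.4], 18, 7]
    - [[5.7, -6.7, 13.9], 24, 7]
    - [[7.2, -8.3, 17.3], 30, 7]
    - [[8.6, -10, 20.8], 36, 7]
    - [[10, -11.6, 24.3], 42, 7]
    - [[11.5, -13.3, 27.7], 48, 7]
    - [[12.9, -15, 31.2], 54, 7]
    - [[14.3, -16.6, 34.66], 60, 7]
    - [[14.3, -16.6, 34.66], 61.5, 7]
    - [[14.3, -16.6, 34.66], 61.5, 7]
    - [[14.3, -16.6, 34.66], 61.5, 7]

```text
time: 1.98
tcp_pos: [470.0, 215.8, 110.2]
ee_rot: [0.476, 0.523, -0.477, 0.522]
ft_force: [0.1, 0.3, 1.0]
width: 69.9
```

```bash
python3 - <<'E'
from h import *
P=pts(load('top'));b=(P[...,2]>140)&(P[...,0]>560)&(P[...,0]<740)&(P[...,1]<110)&(P[...,1]>-230)
q=P[b]
for x in range(560,740,30):
    for y in range(-230,110,34):
        m=(q[:,0]>=x)&(q[:,0]<x+30)&(q[:,1]>=y)&(q[:,1]<y+34)
        if m.sum()>5: print(x,y,m.sum(),q[m,2].min().round(),q[m,2].max().round())
P=pts(load('scene'));b=(P[...,2]>140)&(P[...,0]>560)&(P[...,0]<740)&(P[...,1]<110)&(P[...,1]>-230)
q=P[b]
for x in range(560,740,30):
    for y in range(-230,110,34):
        m=(q[:,0]>=x)&(q[:,0]<x+30)&(q[:,1]>=y)&(q[:,1]<y+34)
        if m.sum()>5: print('s',x,y,m.sum(),q[m,2].min().round(),q[m,2].max().round())
d=grab('top');x,y=proj(d,[470,216,40]).astype(int)
cv2.imwrite('pics/g1.png',cv2.resize(d['color'][y-36:y+36,x-48:x+48],(640,480),interpolation=cv2.INTER_CUBIC))
plan([470.3,216,36],5)
E
```

```text
590 -230 392 258.0 792.0
620 -230 2253 254.0 791.0
650 -230 1152 268.0 793.0
680 -230 346 277.0 791.0
680 -196 40 502.0 512.0
680 -128 60 425.0 560.0
680 -94 580 257.0 561.0
680 -60 393 256.0 559.0
680 8 12 394.0 397.0
710 -230 184 430.0 507.0
710 -162 130 527.0 559.0
710 -128 407 263.0 559.0
710 -94 478 166.0 558.0
710 -60 536 175.0 561.0
710 -26 195 374.0 560.0
710 8 200 382.0 415.0
710 42 168 391.0 415.0
710 76 278 401.0 428.0
s 590 -230 45 252.0 625.0
s 620 -230 114 232.0 625.0
s 650 -230 35 309.0 574.0
s 680 -230 7 500.0 506.0
s 680 -196 20 500.0 510.0
s 680 -128 84 420.0 556.0
s 680 -94 799 256.0 559.0
s 680 -60 316 257.0 556.0
s 680 8 6 391.0 395.0
s 710 -162 81 524.0 554.0
s 710 -128 685 255.0 556.0
s 710 -94 894 159.0 409.0
s 710 -60 218 172.0 559.0
s 710 -26 130 370.0 419.0
s 710 8 92 369.0 414.0
s 710 42 108 377.0 413.0
s 710 76 143 380.0 425.0
t 2.03 tcp [469.8 216.4 110.6] yaw 5.4 w 70.3 F [-0.31  0.84  0.41] j [ 0.27  0.29 -0.32  0.96  0.    1.75]
  shift cm [7.46 0.05 0.04] turn 0.4
```

View pics/g1.png

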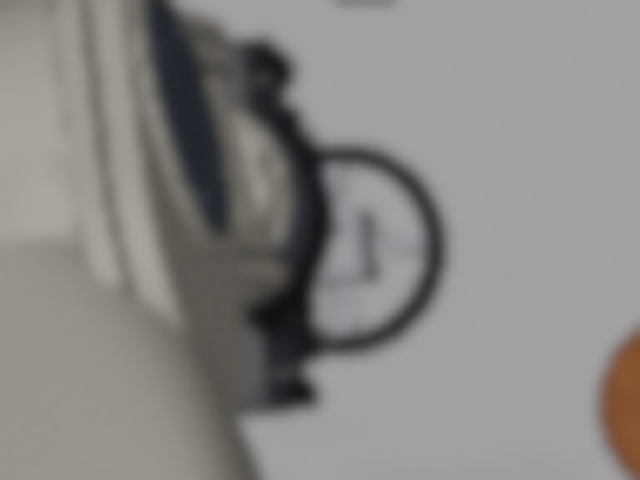

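The crop shows the open jaws hovering left of the wheel in the picture (raised, so parallax), with the rim centred at about (345,250). This is consistent, so I descend and grip.

Emit:
drive_tool:
  increments:
    - [[2.5, 0.05, 0.04], 0.4, 7]
    - [[5, 0.05, 0.04], 0.4, 7]
    - [[7.0, 0.05, 0.04], 0.4, 7]
    - [[7.5, 0.05, 0.04], 0.4, 7]
    - [[7.5, 0.05, 0.04], 0.4, 6]
    - [[7.5, 0.05, 0.04], 0.4, 4]
    - [[7.5, 0.05, 0.04], 0.4, 3]
    - [[7.5, 0.05, 0.04], 0.4, 2]
    - [[7.5, 0.05, 0.04], 0.4, 2]
    - [[7.5, 0.05, 0.04], 0.4, 2]
    - [[7.5, 0.05, 0.04], 0.4, 2]
    - [[7.5, 0.05, 0.04], 0.4, 2]

```text
time: 3.03
tcp_pos: [471.4, 216.2, 36.9]
ee_rot: [0.479, 0.52, -0.477, 0.521]
ft_force: [-1.0, 1.7, 6.8]
width: 29.0
```

```bash
python3 - <<'E'
from h import *
plan([470.3,216,150])
for n in('top','scene'):
    P=pts(load(n)) if n=='scene' else None
    if P is None: continue
    b=(P[...,0]>640)&(P[...,0]<760)&(P[...,1]>-130)&(P[...,1]<30)&(P[...,2]>140)
    q=P[b]
    for z in range(140,560,40):
        m=(q[:,2]>=z)&(q[:,2]<z+40)
        if m.sum(): print(z,m.sum(),q[m].min(0).round(),q[m].max(0).round())
E
```

```text
t 3.03 tcp [471.4 216.2  36.9] yaw 4.9 w 29.0 F [-0.96  1.66  6.79] j [ 0.27  0.37 -0.42  0.78  0.    1.75]
  shift cm [-11.31  -0.08  -0.  ] turn None
140 60 [720. -86. 159.] [741. -51. 180.]
180 167 [717. -86. 180.] [741. -50. 220.]
220 168 [ 704. -100.  220.] [754. -49. 260.]
260 262 [704. -99. 260.] [760. -37. 300.]
300 167 [717. -88. 300.] [748. -51. 340.]
340 269 [712. -93. 340.] [753.  24. 380.]
380 514 [ 698. -116.  380.] [753.  29. 420.]
420 436 [ 697. -116.  420.] [759. -33. 460.]
460 471 [ 697. -110.  460.] [753. -38. 500.]
500 571 [ 697. -130.  500.] [757. -30. 540.]
540 263 [ 697. -129.  540.] [757. -27. 559.]
```

Emit:
drive_tool:
  increments:
    - [[-2, 0, 0], 0, 2]
    - [[-5, 0, 0], 0, 2]
    - [[-8.5, 0, 0], 0, 2]
    - [[-12, 0, 2], 0, 2]
    - [[-14, -0.3, 5], 0, 2]
    - [[-14, -0.7, 8.5], -5, 2]
    - [[-14, -1, 12], -11, 2]
    - [[-14, -1, 12], -18, 2]
    - [[-14, -1, 12], -25, 2]
    - [[-14, -1, 12], -32, 2]
    - [[-14, -1, 12], -32, 2]

```text
time: 3.95
tcp_pos: [470.8, 94.9, 176.2]
ee_rot: [0.315, 0.633, -0.315, 0.634]
ft_force: [-0.1, 0.1, -1.8]
width: 29.0
```

```bash
python3 - <<'E'
from h import *
plan([642.5,-30.3,165],37)
d=grab('scene')
p=readout.state()['tcp_pos'];x,y=proj(d,p-[0,0,20]).astype(int)
cv2.imwrite('pics/g2.png',cv2.resize(d['color'][y-36:y+36,x-48:x+48],(640,480),interpolation=cv2.INTER_CUBIC))
P=pts(d); b=(np.linalg.norm(P[...,:2]-p[:2],axis=-1)<60)&(P[...,2]>p[2]-70)&(P[...,2]<p[2]-22)
q=P[b];print('wheel below tcp',len(q),np.percentile(q[:,2]-p[2],[1,5,20,50]).round(1))
E
```

```text
t 3.95 tcp [470.8  94.9 176.2] yaw 37.1 w 29.0 F [-0.13  0.07 -1.79] j [ 0.02  0.18 -0.29  1.1   0.    0.95]
  shift cm [ 1.14  6.13 20.34] turn 0.1
wheel below tcp 288 [-36.3 -35.1 -32.8 -29.4]
```

View pics/g2.png

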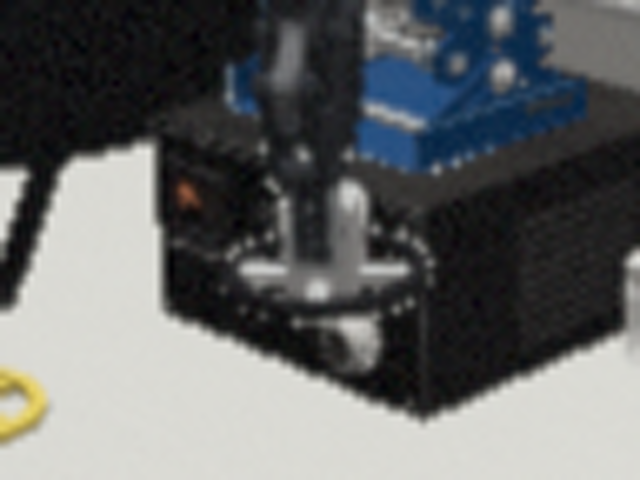

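The wheel is held level between the fingers with its rim at (330,275), clear of the box. Next I go over the spindle.

Emit:
drive_tool:
  increments:
    - [[0, 0.9, 3], 0, 2]
    - [[0, 1.8, 6], 0, 2]
    - [[0, 2.7, 9], 0, 2]
    - [[0, 3.6, 12], 0, 2]
    - [[0.5, 4.5, 15], 0, 2]
    - [[1, 5.4, 18], 0, 2]
    - [[1.5, 6.1, 20], 0, 2]
    - [[1.9, 6.17, 20.37], 0, 2]
    - [[1.9, 6.17, 20.37], 0, 2]
    - [[1.9, 6.17, 20.37], 0, 2]

```text
time: 4.83
tcp_pos: [641.7, -30.3, 156.0]
ee_rot: [0.317, 0.633, -0.317, 0.632]
ft_force: [-0.1, 0.4, -1.7]
width: 28.8
```

```bash
python3 - <<'E'
from h import *
plan([643,-30.3,121],37)
d=grab('scene');t=grab('top')
for n,c in(('scene',d),('top',t)):
    P=pts(c);b=(np.hypot(P[...,0]-643,P[...,1]+30)<60)&(P[...,2]>117)&(P[...,2]<136)&(c['color'].max(-1)<80)
    q=P[b];print(n,len(q),np.median(q,0).round(1))
    if len(q)>5: print(cv2.minEnclosingCircle(q[:,:2].astype(np.float32)))
x,y=proj(d,[643,-30,110]).astype(int)
a=cv2.resize(d['color'][y-30:y+30,x-40:x+40],(560,420),interpolation=cv2.INTER_CUBIC)
cv2.imwrite('pics/g3.png',a)
E
```

```text
t 4.83 tcp [641.7 -30.3 156. ] yaw 36.7 w 28.8 F [-0.14  0.37 -1.67] j [-0.18  0.46  0.07  1.19  0.    0.75]
  shift cm [3.5  0.11 0.08] turn -0.3
scene 134 [621.8 -45.6 127.4]
((637.747802734375, -32.36701583862305), 46.05550003051758)
top 0 [nan nan nan]
  return _methods._mean(a, axis=axis, dtype=dtype,
  ret = um.true_divide(
```

View pics/g3.png

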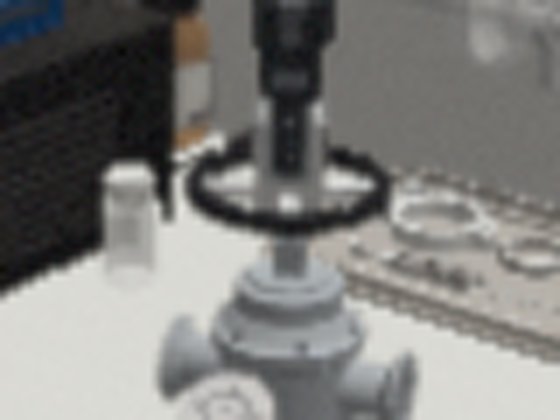

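The scene view shows the wheel centred at (289,187) right over the spindle at (291,262). I lower it with a force check.

Emit:
drive_tool:
  increments:
    - [[0.7, 0.1, 0.05], 0, 2]
    - [[1.2, 0.1, 0.05], 0, 2]
    - [[1.6, 0.1, 0.05], 0, 2]
    - [[2.0, 0.1, 0.05], 0, 2]
    - [[2.0, 0.1, 0.05], 0, 2]

```text
time: 5.35
tcp_pos: [643.2, -30.2, 135.4]
ee_rot: [0.316, 0.633, -0.316, 0.632]
ft_force: [1.8, 1.8, -2.6]
width: 29.2
```

Emit:
drive_tool:
  increments:
    - [[0.4, 0, 0], 0, 2]
    - [[0.8, 0, 0], 0, 2]
    - [[1.15, 0, 0], 0, 2]
    - [[1.15, 0, 0], 0, 2]

```text
time: 5.68
tcp_pos: [643.5, -30.4, 124.1]
ee_rot: [0.316, 0.632, -0.316, 0.632]
ft_force: [2.9, 1.2, -3.8]
width: 28.8
```

Emit:
drive_tool:
  increments:
    - [[0.15, 0.05, 0.03], 0, 2]
    - [[0.3, 0.05, 0.03], 0, 2]
    - [[0.45, 0.05, 0.03], 0, 2]
    - [[0.45, 0.05, 0.03], 0, 2]

```text
time: 6.02
tcp_pos: [643.8, -30.6, 121.9]
ee_rot: [0.316, 0.632, -0.316, 0.633]
ft_force: [-4.4, 1.3, 11.8]
width: 29.5
```

Contact is at 121.9, where the shoulder was expected. Release, rise straight up and back off.

Emit:
drive_tool:
  increments:
    - [[0, 0, 0], 0, 4]
    - [[0, 0, 0], 0, 6]
    - [[0, 0, 0], 0, 7]
    - [[0, 0, 0], 0, 7]
    - [[0, 0, 0], 0, 7]
    - [[-2, 0, 0], 0, 7]
    - [[-5, 0, 0], 0, 7]
    - [[-8, 0, -1], 0, 7]
    - [[-9, -2, -4], 0, 7]
    - [[-9, -4.5, -7], 0, 7]
    - [[-9, -7, -9], 0, 7]
    - [[-9, -10, -9], 0, 7]
    - [[-9, -13, -9], 0, 7]
    - [[-9, -13, -9], 0, 7]

```text
time: 7.18
tcp_pos: [482.4, -37.6, 210.8]
ee_rot: [0.316, 0.632, -0.317, 0.632]
ft_force: [0.7, 0.0, 0.4]
width: 70.3
```

```bash
python3 - <<'E'
from h import *
plan([455,-280,200])
s=grab('scene');t=grab('top')
for n,c in(('scene',s),('top',t)):
    P=pts(c);r=np.hypot(P[...,0]-643,P[...,1]+30)
    b=(r<60)&(P[...,2]>80)&(P[...,2]<102)&(c['color'].max(-1)<85)
    q=P[b];print(n,'rim',len(q),np.percentile(q[:,2],[5,50,95]).round(1) if len(q) else '',cv2.minEnclosingCircle(q[:,:2].astype(np.float32)) if len(q)>3 else '')
    q=P[(r<25)&(P[...,2]>120)&(P[...,2]<140)];print(n,'hubtop',len(q),np.median(q,0).round(1),np.percentile(q[:,2],95).round(1))
x,y=proj(s,[620,-35,90]).astype(int);a=cv2.resize(s['color'][y-36:y+36,x-48:x+48],(400,300),interpolation=cv2.INTER_CUBIC)
x,y=proj(t,[455,-280,90]).astype(int);b=cv2.resize(t['color'][y-30:y+30,x-40:x+40],(400,300),interpolation=cv2.INTER_CUBIC)
cv2.imwrite('pics/g4.png',np.hstack([a,b]))
# probe refine
for n,c in(('scene',s),('top',t)):
    P=pts(c);r=np.hypot(P[...,0]-455,P[...,1]+281)
    q=P[(r<60)&(P[...,2]>51)&(P[...,2]<58)];m=cv2.minAreaRect(q[:,:2].astype(np.float32));print(n,'plate',m)
    q=P[(r<25)&(P[...,2]>112)&(P[...,2]<128)];print('griptop',len(q),cv2.minAreaRect(q[:,:2].astype(np.float32)))
    q=P[(r<25)&(P[...,2]>66)&(P[...,2]<112)];print('gripside',len(q),cv2.minAreaRect(q[:,:2].astype(np.float32)))
E
```

```text
t 7.18 tcp [482.4 -37.6 210.8] yaw 36.8 w 70.3 F [0.68 0.03 0.36] j [-0.25  0.16 -0.21  1.2  -0.    0.68]
  shift cm [  1.1  -16.71  17.77] turn None
scene rim 138 [87.4 92.9 95.7] ((641.5418090820312, -33.865108489990234), 45.47954559326172)
scene hubtop 58 [641.9 -33.1 124.8] 127.0
top rim 152 [91.4 95.4 99.1] ((643.9814453125, -30.942407608032227), 43.45173263549805)
top hubtop 106 [642.3 -30.1 126.7] 130.6
scene plate ((454.875244140625, -280.9428405761719), (65.94440460205078, 66.45751190185547), 70.34294891357422)
griptop 63 ((455.19683837890625, -282.37042236328125), (17.897214889526367, 21.599899291992188), 73.80119323730469)
gripside 171 ((450.8407897949219, -284.39630126953125), (16.785842895507812, 23.56100845336914), 37.64424514770508)
top plate ((454.8299560546875, -279.8525390625), (64.75975799560547, 64.06884002685547), 68.85221862792969)
griptop 55 ((454.5971374511719, -279.8870849609375), (18.541913986206055, 17.792213439941406), 86.07345581054688)
gripside 28 ((455.15533447265625, -271.5042724609375), (2.9947237968444824, 17.221004486083984), 89.64411926269531)
```

View pics/g4.png

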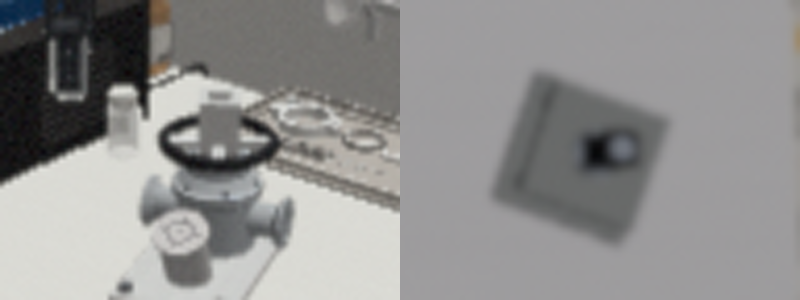

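Left tile: the wheel sits level on the valve with its hub up, and depth puts the hub top at 126–127 mm against 127 expected. Right tile: the probe button is at (620,148), and its grip is turned about -4°, unlike its plate.

The tool always points down, so the probe has to be tilted 25° within the grip by levering its nose against the stand's hole.

Emit:
drive_tool:
  increments:
    - [[0, -1.7, 1.8], -5, 7]
    - [[0, -3.4, 3.6], -10, 7]
    - [[0, -5.1, 5.4], -15, 7]
    - [[0, -6.8, 7.2], -20, 7]
    - [[0, -8.4, 9], -25, 7]
    - [[0, -10.1, 10.8], -30, 7]
    - [[0, -11.8, 12.5], -35, 7]
    - [[0, -13.5, 14.3], -40, 7]
    - [[0, -15.2, 16.1], -45, 7]
    - [[1, -16.7, 17.78], -49.2, 7]
    - [[3, -16.7, 17.78], -49.2, 7]
    - [[3, -16.7, 17.78], -49.2, 7]
    - [[3, -16.7, 17.78], -49.2, 7]

```text
time: 8.37
tcp_pos: [459.1, -278.5, 179.3]
ee_rot: [0.025, 0.707, -0.024, 0.706]
ft_force: [-0.2, -0.1, 0.9]
width: 69.9
```

```bash
python3 - <<'E'
from h import *
plan([454.9,-280.2,104],86)
E
```

```text
t 8.37 tcp [ 459.1 -278.5  179.3] yaw 86.0 w 69.9 F [-0.19 -0.14  0.87] j [-0.7   0.27 -0.15  1.15  0.   -0.63]
  shift cm [ 7.53 -0.21 -0.4 ] turn 0.0
```

Emit:
drive_tool:
  increments:
    - [[0, -0.2, -0.4], 0, 7]
    - [[3, -0.2, -0.4], 0, 7]
    - [[6, -0.2, -0.4], 0, 7]
    - [[7.5, -0.2, -0.4], 0, 7]
    - [[7.5, -0.2, -0.4], 0, 5]
    - [[7.5, -0.2, -0.4], 0, 3]
    - [[7.5, -0.2, -0.4], 0, 2]
    - [[7.5, -0.2, -0.4], 0, 0.8]
    - [[7.5, -0.2, -0.4], 0, 0.8]
    - [[7.5, -0.2, -0.4], 0, 0.8]
    - [[7.5, -0.2, -0.4], 0, 0.8]
    - [[7.5, -0.2, -0.4], 0, 0.8]

```text
time: 9.37
tcp_pos: [455.6, -281.0, 107.2]
ee_rot: [0.024, 0.706, -0.025, 0.708]
ft_force: [0.1, 1.0, 6.4]
width: 17.2
```

Emit:
drive_tool:
  increments:
    - [[-0.6, 0, 0], 0, 0.8]
    - [[-1.2, 0, 0], 0, 0.8]
    - [[-1.8, 0, 0], 0, 0.8]
    - [[-2.2, 0, 0], 0, 0.8]
    - [[-2.2, 0, 0], 0, 0.8]

```text
time: 9.78
tcp_pos: [455.3, -281.0, 128.6]
ee_rot: [0.024, 0.706, -0.025, 0.707]
ft_force: [-0.3, 1.6, 0.2]
width: 17.4
```

```bash
python3 - <<'E'
from h import *
plan([454.9,-280.2,130],86)
d=grab('scene');P=pts(d);p=readout.state()['tcp_pos']
x,y=proj(d,p-[0,0,30]).astype(int)
cv2.imwrite('pics/g5.png',cv2.resize(d['color'][y-30:y+30,x-40:x+40],(560,420),interpolation=cv2.INTER_CUBIC))
E
```

```text
t 9.78 tcp [ 455.3 -281.   128.6] yaw 86.1 w 17.4 F [-0.3   1.59  0.22] j [-0.71  0.3  -0.25  1.02 -0.   -0.64]
  shift cm [-0.14  0.07 -0.04] turn 0.1
```

View pics/g5.png

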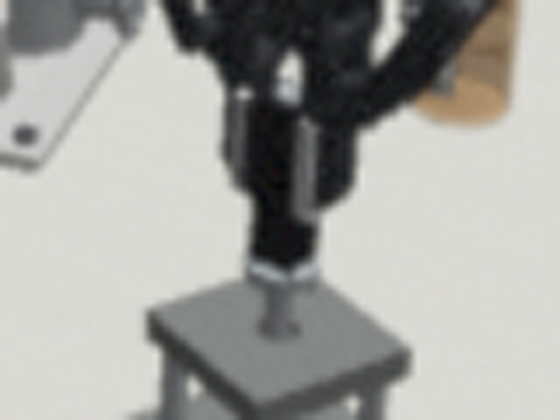

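The probe is held in the fingers with the collar at (285,270) about 20 mm above the plate, and the nose is still in the hole at (280,330). Now I lever it over gradually along an arc toward -x.

Emit:
drive_tool:
  increments:
    - [[-0.45, 0, 0], 0, 0.8]
    - [[-0.45, 0, -0.3], 0, 0.8]
    - [[-0.47, 0, -0.6], 0, 0.8]
    - [[-0.47, 0, -0.9], 0, 0.8]
    - [[-0.45, 0, -1.2], 0, 0.8]
    - [[-0.43, 0, -1.5], 0, 0.8]
    - [[-0.43, 0, -1.5], 0, 0.8]

```text
time: 10.42
tcp_pos: [440.9, -279.8, 132.1]
ee_rot: [0.024, 0.705, -0.024, 0.708]
ft_force: [6.7, 1.5, -0.2]
width: 17.7
```

Emit:
drive_tool:
  increments:
    - [[0.05, 0, -0.35], 0, 0.8]
    - [[0.1, 0, -0.7], 0, 0.8]
    - [[0.18, 0, -1.0], 0, 0.8]
    - [[0.26, 0, -1.35], 0, 0.8]
    - [[0.36, 0, -1.7], 0, 0.8]
    - [[0.48, 0, -2.05], 0, 0.8]
    - [[0.48, 0, -2.05], 0, 0.8]

```text
time: 11.0
tcp_pos: [420.3, -278.5, 127.3]
ee_rot: [0.024, 0.705, -0.024, 0.708]
ft_force: [5.8, 1.0, 1.3]
width: 17.2
```

```bash
cat > axis.py <<'E'
from h import *
def axis(d, g, r=70, show=None):
    """probe grip axis from dark points between fingertips and collar: image silhouette edges"""
    pass
E
python3 - <<'E'
from h import *
plan([420,-278,190],86)
d=grab('scene');p=readout.state()['tcp_pos']
x,y=proj(d,p-[-5,0,35]).astype(int); print(x,y)
cv2.imwrite('pics/g6.png',cv2.resize(d['color'][y-30:y+30,x-40:x+40],(800,600),interpolation=cv2.INTER_CUBIC))
E
```

```text
t 11.0 tcp [ 420.3 -278.5  127.3] yaw 86.1 w 17.2 F [5.76 0.98 1.3 ] j [-0.75  0.25 -0.32  0.99  0.   -0.68]
  shift cm [-6.27  0.04 -0.02] turn 0.1
326 258
```

View pics/g6.png

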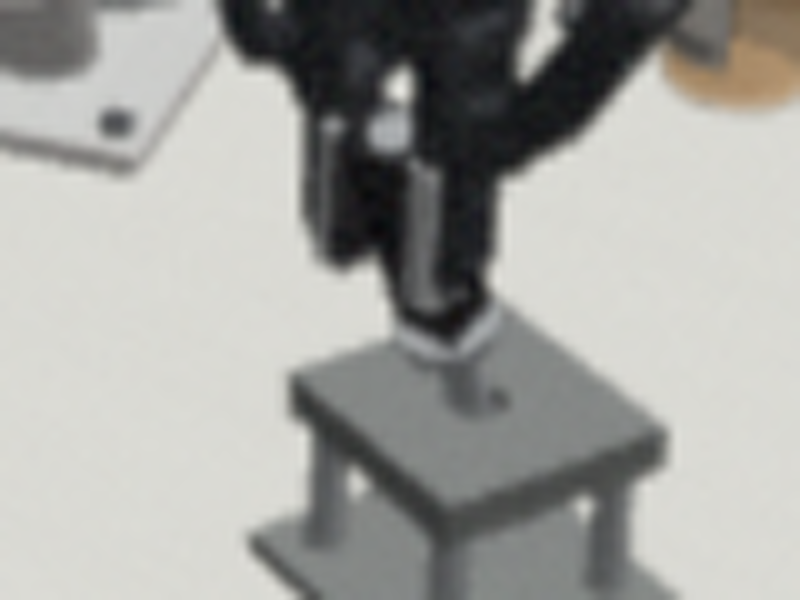

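The probe is tilted (collar at (445,335), nose at (465,385) at the hole's edge). I pull it out along its own axis, then turn the jaws to yaw 40° for a side-on look.

Emit:
drive_tool:
  increments:
    - [[-1, 0, -0.45], 0, 0.8]
    - [[-2, 0, -0.93], 0, 0.8]
    - [[-3.5, 0, -1.6], 0, 0.8]
    - [[-5, 0, -2.3], 0, 0.8]
    - [[-7, 0, -2.3], 7, 0.8]
    - [[-7, 0, -2.3], 14, 0.8]
    - [[-7, 0, -2.3], 21, 0.8]
    - [[-7, 0, -2.3], 28, 0.8]
    - [[-7, 0, -2.3], 35, 0.8]
    - [[-7, 0, -2.3], 42, 0.8]
    - [[-7, 0, -2.3], 46, 0.8]
    - [[-7, 0, -2.3], 46, 0.8]
    - [[-7, 0, -2.3], 46, 0.8]

```text
time: 12.13
tcp_pos: [396.0, -276.5, 196.9]
ee_rot: [0.298, 0.641, -0.298, 0.641]
ft_force: [-0.3, 0.3, -1.6]
width: 17.7
```

```bash
python3 - <<'E'
from h import *
plan([420,-278,190],40)
d=grab('scene');p=readout.state()['tcp_pos']
x,y=proj(d,p-[-10,0,40]).astype(int); print(x,y)
cv2.imwrite('pics/g7.png',cv2.resize(d['color'][y-30:y+30,x-40:x+40],(800,600),interpolation=cv2.INTER_CUBIC))
E
```

```text
t 12.13 tcp [ 396.  -276.5  196.9] yaw 40.2 w 17.7 F [-0.31  0.26 -1.63] j [-0.78  0.17 -0.24  1.16 -0.    0.09]
  shift cm [0.69 1.73 1.66] turn 0.2
322 236
```

View pics/g7.png

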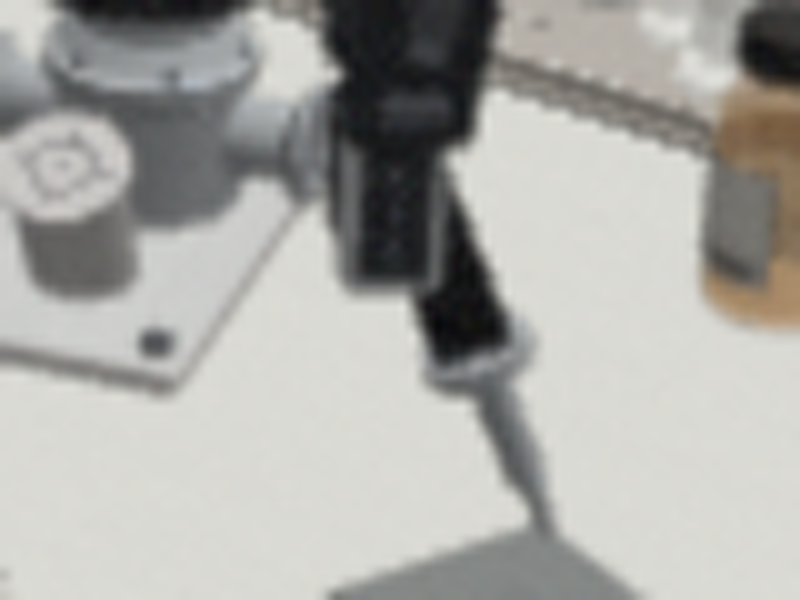

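Side view: finger pads end at (390,290), collar centre ~(480,362), and the nose/tip runs to ~(545,535). I turn this into a tilt by casting rays onto the plane through the TCP perpendicular to the jaws.

```bash
cat >> h.py <<'E'
def planepts(d,uv,p,n):
    K=d['K'];T=d['extrinsics'];R=T[:3,:3];o=-R.T@T[:3,3]; out=[]
    for u,v in uv:
        r=R.T@np.array([(u-K[0,2])/K[0,0],(v-K[1,2])/K[1,1],1.]); out.append(o+r*((p-o)@n)/(r@n))
    return np.array(out)
def centreline(d,x,y,box):
    "nose/tip centreline, native px: darkness-weighted centre per row inside box (u0,u1,v0,v1)"
    g=d['color'].astype(float).mean(-1); u0,u1,v0,v1=box; out=[]
    for v in range(v0,v1):
        row=g[v,u0:u1]; w=np.clip(np.median(g[v,u0:u1])*0+215-row-12,0,None)
        if w.sum()>20: out.append(((w*np.arange(u0,u1)).sum()/w.sum(),v,w.sum()))
    return np.array(out)
E
python3 - <<'E'
from h import *
d=load('scene');s=readout.state();p=s['tcp_pos'];R=R_.from_quat(s['ee_rot']).as_matrix();n=R[:,1]
c=centreline(d,0,0,(325,342,246,258)); print(c.round(1).tolist())
uv=[(322-40+48.0,236-30+36.2)]+[tuple(a[:2]) for a in c]+[(322-40+54.5,206+53.5)]
q=planepts(d,uv,p,n)
rel=np.c_[(q-p)@R[:,2],(q-p)[:,2]]; print(rel.round(1).tolist())
m=rel[1:-1]; k=np.polyfit(m[:,1],m[:,0],1); print('nose tilt',np.degrees(np.arctan(k[0])).round(1),'offset at grasp',np.polyval(k,-3).round(1))
k=np.polyfit(rel[:,1],rel[:,0],1); print('all tilt',np.degrees(np.arctan(k[0])).round(1),np.polyval(k,-3).round(1))
E
```

```text
[[331.1, 246.0, 424.0], [331.3, 247.0, 435.0], [331.8, 248.0, 428.0], [332.3, 249.0, 421.7], [332.8, 250.0, 412.3], [333.2, 251.0, 410.3], [333.4, 252.0, 392.7], [333.7, 253.0, 376.7], [334.1, 254.0, 329.0], [334.7, 255.0, 233.3], [335.3, 256.0, 210.3], [335.6, 257.0, 184.7]]
[[22.9, -49.3], [25.9, -58.9], [26.5, -61.4], [27.6, -63.9], [28.8, -66.5], [30.1, -69.0], [31.1, -71.6], [31.8, -74.1], [32.7, -76.7], [33.6, -79.2], [35.2, -81.8], [36.7, -84.4], [37.5, -87.0], [39.9, -93.5]]
nose tilt -22.6 offset at grasp 2.4
all tilt -21.8 3.6
```

```bash
cat > tilt.py <<'E'
from h import *
def edges(g,rows,u0,u1,lev):
    out=[]
    for v in rows:
        r=g[v,u0:u1]; b=np.flatnonzero(r<lev)
        if len(b)==0: continue
        i,j=b[0],b[-1]
        L=u0+i-(lev-r[i])/(r[i-1]-r[i]) if i>0 else np.nan
        Rr=u0+j+(lev-r[j])/(r[j+1]-r[j]) if j+1<len(r) else np.nan
        out.append((v,L,Rr))
    return np.array(out)
def run():
    fs=[cams.read_camera('scene') for _ in range(8)]; d=fs[0]; g=np.mean([f['color'].astype(float).mean(-1) for f in fs],0)
    s=readout.state();p=s['tcp_pos'];R=R_.from_quat(s['ee_rot']).as_matrix();n=R[:,1]
    def tl(v,u,nm):
        ok=~np.isnan(u); q=planepts(d,np.c_[u[ok],v[ok]],p,n); a=(q-p)@R[:,2]; z=(q-p)[:,2]; k=np.polyfit(z,a,1)
        print(nm,len(a),'tilt',np.degrees(np.arctan(-k[0])).round(1),'res',np.std(a-np.polyval(k,z)).round(2),'at grasp',np.polyval(k,-3).round(1),'z',z.min().round(),z.max().round())
    def at(zr): # native row for plane pt along nominal 23deg axis
        return proj(d,p+R[:,2]*(-zr-3)*np.tan(.4)+[0,0,zr])
    c0=at(-62);c1=at(-82)
    e=edges(g,range(int(c0[1]),int(c1[1])),int(c0[0])-9,int(c1[0])+9,180); 
    tl(e[:,0],e[:,1],'nose L');tl(e[:,0],e[:,2],'nose R');tl(e[:,0],(e[:,1]+e[:,2])/2,'nose mid')
    c0=at(-5);c1=at(-40); e=edges(g,range(int(c0[1]),int(c1[1])),int(c0[0])-6,int(c1[0])+16,110); tl(e[:,0],e[:,2],'grip R')
    c0=at(-30);c1=at(-42); e=edges(g,range(int(c0[1]),int(c1[1])),int(c0[0])-16,int(c1[0])+16,110); tl(e[:,0],e[:,1],'grip L'); print(e.round(1).tolist())
if __name__=='__main__': run()
E
python3 tilt.py
```

```text
nose L 8 tilt 21.9 res 0.19 at grasp -1.9 z -79.0 -61.0
nose R 8 tilt 19.5 res 0.37 at grasp 12.2 z -79.0 -61.0
nose mid 8 tilt 20.7 res 0.25 at grasp 5.1 z -79.0 -61.0
grip R 14 tilt 23.0 res 0.24 at grasp 12.2 z -36.0 -5.0
grip L 5 tilt 51.9 res 3.0 at grasp -34.5 z -39.0 -29.0
[[234.0, 317.3, 330.7], [235.0, 322.7, 331.1], [236.0, 323.0, 331.5], [237.0, 323.5, 332.2], [238.0, 323.9, 332.5]]
```

The best baselines agree on a tilt near 22.5°, about 2.5° short. I'll lever a little more against the outside face of the stand's plate (yaw 69.6° puts the push square to that face), using force to find contact.

```bash
python3 - <<'E'
from h import *
plan([469.9,-285.8,197],69.6)
E
```

```text
t 12.58 tcp [ 396.5 -276.6  196.8] yaw 40.1 w 17.2 F [ 0.04  0.16 -0.55] j [-0.78  0.17 -0.24  1.16 -0.    0.09]
  shift cm [-0.02  5.02  5.43] turn -29.5
```

Emit:
drive_tool:
  increments:
    - [[0, 1.7, 1.8], -6, 0.8]
    - [[0, 3.4, 3.6], -12, 0.8]
    - [[0, 5.0, 5.43], -18, 0.8]
    - [[0, 5.0, 5.43], -24, 0.8]
    - [[0, 5.0, 5.43], -29.5, 0.8]
    - [[2, 5.0, 5.43], -29.5, 0.8]
    - [[5, 5.0, 5.43], -29.5, 0.8]
    - [[7.1, 5.0, 5.43], -29.5, 0.8]
    - [[7.1, 5.0, 5.43], -29.5, 0.8]

```text
time: 13.33
tcp_pos: [468.0, -284.6, 121.9]
ee_rot: [0.127, 0.698, -0.124, 0.694]
ft_force: [-0.0, 0.2, -0.6]
width: 17.1
```

Emit:
drive_tool:
  increments:
    - [[0, 0, -0.3], 0, 0.8]
    - [[0, 0, -0.6], 0, 0.8]
    - [[0, 0, -0.75], 0, 0.8]
    - [[0, 0, -0.75], 0, 0.8]

```text
time: 13.67
tcp_pos: [462.8, -283.6, 127.3]
ee_rot: [0.125, 0.695, -0.126, 0.697]
ft_force: [0.0, -0.3, -0.9]
width: 17.2
```

Emit:
drive_tool:
  increments:
    - [[0, 0, -0.1], 0, 0.8]
    - [[0, 0, -0.2], 0, 0.8]
    - [[0, 0, -0.3], 0, 0.8]
    - [[0, 0, -0.3], 0, 0.8]

```text
time: 14.0
tcp_pos: [460.0, -282.5, 126.1]
ee_rot: [0.125, 0.696, -0.126, 0.696]
ft_force: [0.6, 0.6, -0.2]
width: 17.5
```

Emit:
drive_tool:
  increments:
    - [[0, 0, -0.1], 0, 0.8]
    - [[0, 0, -0.2], 0, 0.8]
    - [[0, 0, -0.3], 0, 0.8]
    - [[0, 0, -0.3], 0, 0.8]

```text
time: 14.33
tcp_pos: [458.5, -282.1, 126.4]
ee_rot: [0.125, 0.694, -0.126, 0.697]
ft_force: [7.3, -1.4, -0.2]
width: 18.0
```

Emit:
drive_tool:
  increments:
    - [[0, 0, -0.1], 0, 0.8]
    - [[0, 0, -0.2], 0, 0.8]
    - [[0, 0, -0.25], 0, 0.8]
    - [[0, 0, -0.25], 0, 0.8]

```text
time: 14.67
tcp_pos: [456.5, -281.4, 126.6]
ee_rot: [0.125, 0.694, -0.126, 0.698]
ft_force: [8.0, -4.0, -0.8]
width: 17.2
```

Emit:
drive_tool:
  increments:
    - [[0, 0, 0.6], 0, 0.8]
    - [[-1, 0, 1.2], 0, 0.8]
    - [[-4, 0, 1.2], 0, 0.8]
    - [[-7, 0, 1.2], 6, 0.8]
    - [[-7, 0, 0], 13, 0.8]
    - [[-7, -1, -2], 20, 0.8]
    - [[-7, -2, -4], 27, 0.8]
    - [[-7, -2, -6], 34, 0.8]
    - [[-7, -2, -6], 35, 0.8]
    - [[-7, -2, -6], 35, 0.8]

```text
time: 15.5
tcp_pos: [390.8, -277.9, 195.9]
ee_rot: [0.329, 0.626, -0.329, 0.626]
ft_force: [0.5, -0.5, -0.7]
width: 17.5
```

```bash
python3 -c "
from h import *
plan([532,-68,170],108.4)
import tilt; tilt.run()"
```

```text
t 15.5 tcp [ 390.8 -277.9  195.9] yaw 34.5 w 17.5 F [ 0.45 -0.45 -0.73] j [-0.79  0.16 -0.25  1.16 -0.    0.18]
  shift cm [ 2.59 23.53 -9.3 ] turn -73.9
nose L 8 tilt 23.1 res 0.16 at grasp -1.8 z -78.0 -61.0
nose R 8 tilt 20.1 res 0.34 at grasp 13.1 z -78.0 -60.0
nose mid 8 tilt 21.6 res 0.18 at grasp 5.7 z -78.0 -61.0
grip R 15 tilt 23.2 res 0.13 at grasp 13.7 z -36.0 -3.0
grip L 5 tilt 23.7 res 0.15 at grasp -6.8 z -39.0 -30.0
[[236.0, 321.7, 331.0], [237.0, 322.3, 331.4], [238.0, 322.6, 331.9], [239.0, 323.0, 332.3], [240.0, 323.5, 332.5]]
```

Emit:
drive_tool:
  increments:
    - [[0, 1.9, 1.7], -6, 0.8]
    - [[0, 3.9, 3.4], -13, 0.8]
    - [[0, 5.9, 5.0], -20, 0.8]
    - [[0, 5.9, 5.0], -27, 0.8]
    - [[0, 5.9, 5.0], -34, 0.8]
    - [[2, 5.9, 5.0], -35, 0.8]
    - [[5, 5.9, 5.0], -35, 0.8]
    - [[6.95, 5.9, 5.0], -35, 0.8]
    - [[6.95, 5.9, 5.0], -35, 0.8]

```text
time: 16.65
tcp_pos: [467.0, -284.5, 122.4]
ee_rot: [0.126, 0.698, -0.124, 0.694]
ft_force: [-0.5, 0.4, -1.2]
width: 17.2
```

Emit:
drive_tool:
  increments:
    - [[0, 0, -0.4], 0, 0.8]
    - [[0, 0, -0.8], 0, 0.8]
    - [[0, 0, -1.1], 0, 0.8]
    - [[0, 0, -1.2], 0, 0.8]
    - [[0, 0, -1.2], 0, 0.8]

```text
time: 17.07
tcp_pos: [457.5, -282.0, 127.6]
ee_rot: [0.125, 0.695, -0.126, 0.697]
ft_force: [0.4, -1.2, -0.3]
width: 17.2
```

Emit:
drive_tool:
  increments:
    - [[0, 0, -0.1], 0, 0.8]
    - [[0, 0, -0.2], 0, 0.8]
    - [[0, 0, -0.3], 0, 0.8]
    - [[0, 0, -0.4], 0, 0.8]
    - [[0, 0, -0.4], 0, 0.8]

```text
time: 17.48
tcp_pos: [455.1, -281.3, 127.3]
ee_rot: [0.125, 0.694, -0.126, 0.697]
ft_force: [6.8, -2.8, 0.6]
width: 17.6
```

Emit:
drive_tool:
  increments:
    - [[0, 0, 0.6], 0, 0.8]
    - [[-1, 0, 1.4], 0, 0.8]
    - [[-4, 0, 1.4], 0, 0.8]
    - [[-7, 0, 1.4], 6, 0.8]
    - [[-7, 0, 0], 13, 0.8]
    - [[-7, -1, -2], 20, 0.8]
    - [[-7, -2, -4], 27, 0.8]
    - [[-7, -2, -6], 34, 0.8]
    - [[-7, -2, -6], 35, 0.8]
    - [[-7, -2, -6], 35, 0.8]

```text
time: 18.32
tcp_pos: [389.6, -277.9, 196.5]
ee_rot: [0.329, 0.626, -0.329, 0.626]
ft_force: [0.6, -0.4, -0.1]
width: 17.2
```

```bash
python3 -c "
from h import *
plan([532,-68,170],108.4)
import tilt; tilt.run()"
```

```text
t 18.32 tcp [ 389.6 -277.9  196.5] yaw 34.5 w 17.2 F [ 0.59 -0.45 -0.06] j [-0.8   0.16 -0.25  1.16 -0.    0.17]
  shift cm [ 2.65 23.63 -9.23] turn -73.9
nose L 8 tilt 25.6 res 0.11 at grasp -4.1 z -78.0 -61.0
nose R 8 tilt 20.9 res 0.45 at grasp 13.2 z -78.0 -60.0
nose mid 8 tilt 23.3 res 0.21 at grasp 4.6 z -78.0 -61.0
grip R 15 tilt 24.0 res 0.12 at grasp 14.0 z -36.0 -3.0
grip L 5 tilt 25.4 res 0.08 at grasp -7.3 z -39.0 -30.0
[[236.0, 321.5, 331.0], [237.0, 322.1, 331.4], [238.0, 322.5, 331.9], [239.0, 322.9, 332.3], [240.0, 323.5, 332.4]]
```

Tilt now reads about 24.5°. I go to a hover over the pad with the tip ~15 mm off, yaw 108.4° (valve yaw 18.4° + 90°).

```bash
python3 -c "
from h import *
plan([520.1,-71.4,196],108.4)"
```

```text
t 18.72 tcp [ 390.6 -278.1  196.1] yaw 34.6 w 17.4 F [-0.59 -0.24 -0.86] j [-0.79  0.16 -0.25  1.16 -0.    0.17]
  shift cm [ 1.00e-02  2.24e+01 -9.66e+00] turn -73.8
```

Emit:
drive_tool:
  increments:
    - [[-1, 2, -0.9], -6.5, 0.8]
    - [[-1, 4, -1.8], -13, 0.8]
    - [[-1, 6, -2.6], -19.5, 0.8]
    - [[-1, 8, -3.5], -26, 0.8]
    - [[-1, 10, -4.3], -32.5, 0.8]
    - [[-1, 12, -5.2], -39, 0.8]
    - [[-1, 14, -6], -45.5, 0.8]
    - [[-1, 16, -6.9], -52, 0.8]
    - [[-1, 18, -7.7], -58.5, 0.8]
    - [[-1, 20, -8.6], -65, 0.8]
    - [[-0.5, 21.5, -9.3], -70, 0.8]
    - [[0, 22.4, -9.66], -73.8, 0.8]
    - [[2, 22.4, -9.66], -73.8, 0.8]
    - [[3.4, 22.4, -9.66], -73.8, 0.8]
    - [[3.4, 22.4, -9.66], -73.8, 0.8]
    - [[3.4, 22.4, -9.66], -73.8, 0.8]

```text
time: 20.05
tcp_pos: [519.8, -71.3, 161.9]
ee_rot: [-0.113, 0.699, 0.113, 0.698]
ft_force: [1.1, -0.5, -0.5]
width: 17.1
```

```bash
python3 - <<'E'
from h import *
plan([520.1,-71.4,159],108.4)
s=grab('scene');t=grab('top')
out=[]
for d in(s,t):
    x,y=proj(d,[565,-57,65]).round().astype(int);print(x-24,y-18)
    out.append(cv2.resize(d['color'][y-18:y+18,x-24:x+24],(400,300),interpolation=cv2.INTER_CUBIC))
cv2.imwrite('pics/g8.png',np.hstack(out))
# ring centre by dark ring on pad, scene
E
```

```text
t 20.05 tcp [519.8 -71.3 161.9] yaw 108.4 w 17.1 F [ 1.07 -0.49 -0.47] j [-0.3   0.26 -0.21  1.1  -0.   -0.62]
  shift cm [ 0.29 -0.02  0.03] turn -0.0
264 202
276 192
```

View pics/g8.png

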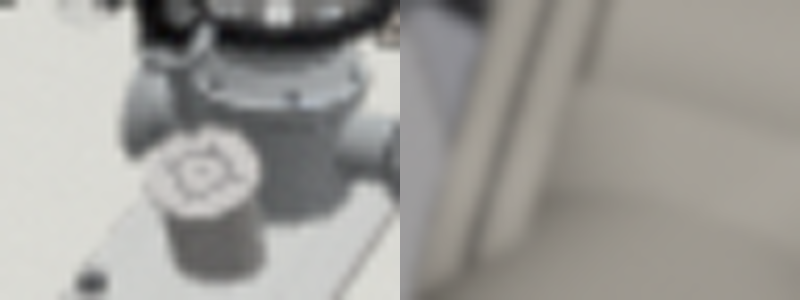

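Last picture (scene, left tile): ring centre at about (203,172), i.e. native ≈ (288.4,222.6), and the pad is free. The gripper hides the top view. From here I work numerically.

```bash
python3 - <<'E'
from h import *
s=load('scene');p=readout.state()['tcp_pos'];R=R_.from_quat(readout.state()['ee_rot']).as_matrix()
for nm,a,z in(('tip',44.6,-92),('nose end',4+84*.4147,-3-84*.91),('collar',4+49*.4147,-3-49*.91),('grasp',4,-3)):
    q=p+R[:,2]*a+[0,0,z]; print(nm,q.round(1),proj(s,q).round(1))
print('pad c',proj(s,[567.2,-55.7,56]).round(1))
g=s['color'].astype(int).mean(-1).astype(int)
for v in range(196,232): print(v,' '.join('%3d'%x for x in g[v,270:300]))
E
```

```text
tip [562.7 -57.6  71.1] [287.4 217.9]
nose end [557.2 -59.4  83.7] [286.7 214.8]
collar [543.5 -64.  115.5] [285.1 206.7]
grasp [524.2 -70.4 160.1] [282.6 194.6]
pad c [287.7 221.9]
196  64 137 134  87  45  76  83  40  22  23  16  22  16  32  74  87  68  35  29  34  31  44  76 110 112 114 110 111 114 113
197  63 137 138  85  45  78  84  42  30  15  15  20  27  32  72  86  73  34  28  36  64 121 125 117 113 112 113 112 113 114
198  64 136 137  84  45  71  83  40  26  26  19  22  13  32  74  85  69  37  42  49 120 198 168 121 115 114 113 114 112 114
199 109 145 152 121  61  74  85  41  24  24  20  18  22  31  73  85  73  32  36  61 141 203 171 125 113 113 113 112 114 111
200 181 170 168 161 110  88  82  38  31  27  13  10  21  36  75  86  71  30  31  86 172 200 170 124 112 113 115 115 113 114
201 201 176 175 173 168 120  90  40  41  69  30  16  24  36  75  85  73  37  44  95 127 138 130 116 114 115 128 135 127 113
202 205 183 194 199 198 149 120  73 109 147  61  17   9  34  74  87  80  50  67 126 130 128 132 117 114 127 174 184 172 122
203 208 200 202 204 204 188 179 148 185 201 100  2
[... 2845 characters left out ...]
 204 200 175 176 189 192 186 197 195 196 192 186 158 128 124 101  93  97  99 100
227 216 216 216 216 216 215 215 215 211 198 204 203 195 163 143 173 191 192 190 184 156 122 110 112 121 112  99 100 101 102
228 216 216 215 216 216 216 216 211 203 207 204 203 199 163 108 112 120 118 118 119 107  98 106 111 121 125 124 125 128 128
229 217 215 216 216 215 216 214 200 204 203 203 203 202 182 109  97  95  96  98  97  97  99 103 111 124 149 180 180 181 180
230 216 215 216 215 216 215 211 204 204 202 203 204 205 198 123  94  95  98  99 100  98  96 102 107 125 159 199 202 204 203
231 216 216 215 216 215 212 206 205 205 204 203 205 206 199 143  98  95 100  98  98  98  99 101 108 118 146 199 205 206 206
```

```bash
python3 - <<'E'
from h import *
g=np.mean([cams.read_camera('scene')['color'].astype(float).mean(-1) for _ in range(8)],0); np.save('ref.npy',g)
print([readout.state()['ft_force'].round(2) for _ in range(3)])
E
```

```text
[array([-0.62, -0.39, -0.23]), array([-0.62, -0.39, -0.23]), array([-0.62, -0.39, -0.23])]
```

Emit:
drive_tool:
  increments:
    - [[0.35, -0.2, 0.09], 0, 0.8]
    - [[0.7, -0.2, 0.18], 0, 0.8]
    - [[1.05, -0.2, 0.27], 0, 0.8]
    - [[1.05, -0.2, 0.27], 0, 0.8]
    - [[1.05, -0.2, 0.27], 0, 0.8]

```text
time: 20.97
tcp_pos: [523.0, -72.4, 151.3]
ee_rot: [-0.113, 0.698, 0.113, 0.698]
ft_force: [0.4, -0.2, -0.9]
width: 17.6
```

```bash
cat > tipc.py <<'E'
from h import *
def tip():
    s0=readout.state()
    fs=[cams.read_camera('scene') for _ in range(8)]; d=fs[0]
    g=np.mean([f['color'].astype(float).mean(-1) for f in fs],0); np.save('cur.npy',g)
    F=[]; 
    ref=np.load('ref.npy')
    print('     '+' '.join('%4d'%x for x in range(280,298)))
    for v in range(213,229): print(v,' '.join('%4d'%x for x in (g-ref)[v,280:298]))
    s=readout.state();p=s['tcp_pos'];R=R_.from_quat(s['ee_rot']).as_matrix()
    q=p+R[:,2]*44.6+[0,0,-92]; print('tcp',p.round(1),'pred tip',q.round(1),proj(d,q).round(1),'F',s0['ft_force'].round(2),s['ft_force'].round(2),'t',s['time'])
if __name__=='__main__': tip()
E
python3 tipc.py
```

```text
280  281  282  283  284  285  286  287  288  289  290  291  292  293  294  295  296  297
213    0   -1  -12  -38  -32    3    5   -3  -15    0    0    0    0    0    0    0    0    0
214    0    0   -1   -4   -3   -3   -1   -4    0    0    0    0    0    0    0    0    0    0
215    0   -1    0    0    0   -6   -3   -5    9    0    0    0    0    1    0    0    0    0
216   -1    0   -1    0   -1  -14  -10   -6  -13    2    0    0    0    0    0    0    0    0
217    0    0    0    0   -2   -9  -33  -36  -55   -3    0    0    0    0    0    0    0    0
218    0    0    2    0    0   -8  -63  -84  -84  -19   -2    0    0    0    0    0    0    0
219    0    0    0    0    0   -3  -32  -91  -87  -11    0    0    0    0    0    0   -1    0
220    0    0    0    0    0    0   -7  -51  -53   -7    0    0    0    0    0    0    0    0
221    0    0    0    0    0    0   -3  -27  -35   -4    0    0    0    0    0    0   -1    0
222    0    0    0    0    0    0    0   -2   -5    0    0    0    0    0    0    0    0    0
223    0    0    0    0    0    0    0    0    0    0    0    0    0    0    0    0    1    0
224    0    0    0    0    0    0    0    0    0    0    0    0    0    0    0    0    0    0
225    0    0    0    0    0    0    0    0    0    0    0    0    0    0    0    0    0   -1
226    0    0    0    0    0    0    0    0    0    0    0    0    0    0    0    0    0    0
227    0    0    0    0    0    0    0    0    0    0    0    0    0    0    0    0    0    0
228    0    0    0    0    0   -1    0    0    0    0    0    0    0    0    0    0    0    0
tcp [523.2 -72.6 151.9] pred tip [565.5 -58.5  59.9] [288.2 221.2] F [ 0.38 -0.19 -0.92] [ 0.42  0.65 -0.37] t 21.3667
```

The difference image shows the tip at column 287.6 with its end near row 220.6–221. The ring's dot is at (287.75,222.1). I continue in along the normal.

Emit:
drive_tool:
  increments:
    - [[0.25, 0, 0.06], 0, 0.8]
    - [[0.49, 0, 0.12], 0, 0.8]
    - [[0.49, 0, 0.12], 0, 0.8]
    - [[0.49, 0, 0.12], 0, 0.8]

```text
time: 21.7
tcp_pos: [524.2, -72.1, 146.6]
ee_rot: [-0.113, 0.698, 0.113, 0.698]
ft_force: [0.1, 0.2, -0.1]
width: 17.5
```

```bash
python3 tipc.py
```

```text
280  281  282  283  284  285  286  287  288  289  290  291  292  293  294  295  296  297
213   -1   -7  -41  -20   15   64   62   36   10  -38  -23   -2    0    0    0    0    0    0
214    0   -3  -22  -43  -35   10   14    0   -2  -14   -7    0    0    0    0    0    0    0
215    0   -1   -3  -10  -17  -20   -6   -7    8   -1    0    0    1    2    0    0    0    0
216    0    0    0   -1   -4  -16  -10   -5  -14   -2    0    0    0    0    0    0    0    1
217    0    0    0    0   -3  -20  -36  -36  -56  -11   -1    0    0    0    0    0    0   -1
218    0   -1    0    0   -3  -24  -85  -88  -85  -22   -1    0    0    0    0    0    0    0
219    0    0    0    0    0   -7  -76 -105  -91  -22    0    0    0    0    0    0   -2    0
220    0    0    0    0    0   -1  -26  -72  -65   -7    0    0    0    0    0    0    0    1
221    0    0    0    0    0    0   -7  -67  -75   -9    0    0    0    0    0    0    0    0
222    0    0    0    0    0    0   -2  -22  -35  -19   -2    0    0    0    0    0    0    0
223    0    0    0    0    0    0    0   -1   -2   -3    0    0    0    0    0    0    0    0
224    0    0    0    0    0    0    0    0    0    0    0    0    0    0    0    0    0    0
225    0    0    0    0    0    0    0    0    0    0    0    0    0    0    0    0    0   -1
226    0    0    0    0    0    0    0    0    0    0    0    0    0    0    0   -1    0    0
227    0    0    0    0    0    0    0    0    0    0    0    0    0    0    0    0   -1    0
228    0    0    0    0    0    0    0    0    0    0    0    0    0    0    0    0    0    0
tcp [524.3 -72.2 146.9] pred tip [566.6 -58.1  54.9] [288.3 222.5] F [ 0.14  0.17 -0.14] [ 0.18  0.71 -1.26] t 22.1
```

Emit:
drive_tool:
  increments:
    - [[0.1, 0, 0.04], 0, 0.8]
    - [[0.2, 0, 0.08], 0, 0.8]
    - [[0.2, 0, 0.08], 0, 0.8]
    - [[0.2, 0, 0.08], 0, 0.8]

```text
time: 22.43
tcp_pos: [525.0, -71.9, 144.7]
ee_rot: [-0.113, 0.698, 0.113, 0.698]
ft_force: [-0.0, 0.4, -0.5]
width: 17.3
```

```bash
python3 tipc.py
```

```text
280  281  282  283  284  285  286  287  288  289  290  291  292  293  294  295  296  297
213    0   -5  -29  -18   -6   30    5   -5    8   -8  -18   -1    0    0    0    0    0    0
214    0   -2  -26  -33   -6   41   40   26   -1   -2   -5    0    0    0    0    0    0    0
215    0   -1   -5  -22  -28  -14    1   -2    2    0    0    0    0    1    0    0    0    0
216    0    0    0   -3   -7  -17  -10   -6  -13    0    0    0    0    0    0    0    0    0
217    0    0    0    0   -4  -19  -38  -34  -54   -8    0    0    0    0    0    0    0   -1
218    0    0    1    1   -3  -24  -84  -88  -81  -16   -1    0    0    0    0    0    0    0
219    0    0    0    0    0   -8  -77 -106  -91  -18    0    0    0    0    0    0    0    0
220    0    0    0    0    0   -1  -27  -76  -65   -5    0    0    0    0    0    0    0    0
221    0    0    0    0    0    0   -8  -78  -78   -7    0    0    0    0    0    0    0    0
222    0    0    0    0    0    0   -3  -43  -51  -11   -1    0    0    0    0    0    0   -1
223    0    0    0    0    0    0   -3  -19  -30   -4    0    0    0    0    0   -1    0    0
224    0    0    0    0    0    0   -1   -2   -4    0    0    0    0    0    0    0    0    0
225    0    0    0    0    0    0    0    0    0    0    0    0    0    0    0    0    0    0
226    0    0    0    0    0    0    0    0    0    0    0    0    0    0    0    0    0    0
227    0    0    0    0    0    0    0    0    0    0    0    0    0    0    0   -1    0    0
228    0    0    0   -1    1   -1    0    0    0    0   -1   -1    0    0    0    0    0    0
tcp [525.  -71.9 144.9] pred tip [567.3 -57.8  52.9] [288.3 223. ] F [-0.03  0.39 -0.49] [ 1.34 -0.24 -0.45] t 22.8333
```

Emit:
drive_tool:
  increments:
    - [[0.0, 0, 0.12], 0, 0.8]
    - [[0.12, 0, 0.22], 0, 0.8]
    - [[0.12, 0, 0.22], 0, 0.8]
    - [[0.12, 0, 0.22], 0, 0.8]

```text
time: 23.17
tcp_pos: [527.2, -71.3, 143.7]
ee_rot: [-0.113, 0.698, 0.113, 0.698]
ft_force: [-0.4, -0.7, 0.5]
width: 16.6
```

```bash
python3 tipc.py
```

```text
280  281  282  283  284  285  286  287  288  289  290  291  292  293  294  295  296  297
213    0   -3  -19   -6   -1   41   12   -1   12  -10  -34   -3    0    0    0    0    0    0
214    0   -3  -25  -31   -6   42   52   30   13    0   -8    0    0    0    0    0    0    0
215    0   -1   -3  -16  -26  -13    3   -1    1    2    0    0    0    1    0    0    0    1
216    0    0   -1   -2   -5  -17  -10   -6  -17    2    1    0    0    0    0   -1    0    0
217    0    0    0    0   -2   -8  -34  -37  -63  -20   -2    0    0    1    0    0    0    0
218    0   -1    0    1    0   -7  -74  -88  -92  -32   -2    0    0    1    0    0    0    0
219    0    0   -1    0    0   -5  -63 -102  -94  -21   -1    0    0    0    0    0   -1    0
220    0    0    0    0    0   -1  -25  -61  -69  -16    0    0    0    0    0    0    0    0
221    0    0    0    0    0    0   -5  -45  -84  -32   -3    0    0    0    0    0   -1    0
222    0    0    0    0    0    0   -2  -21  -44  -23   -2    0    0    0    0    0    0    0
223    0    0    0    0    0    0    0   -3  -15   -4    0    0    0    0    0   -1    0    0
224    0    0    0    0    0    0    0    0   -2   -1    0    0    0    0    0    0    0    0
225    0    0    0    0    0    0    0    0    0    0    0    0    0    0    0    0    0    0
226    0    0    0    0    0    0    0    0    0    0    0    0    0    0    0    0    0    0
227    0    0    0    0    0    0    0    0    0    0    0    0    0    0    0    0   -1    0
228    0    0    0    0    1    0    0    0    0    0    0    0    0    0    0    0    0   -1
tcp [527.2 -71.2 143.7] pred tip [569.5 -57.2  51.7] [288.6 223.1] F [-0.44 -0.72  0.48] [-0.56 -1.01  0.62] t 23.5667
```

Emit:
drive_tool:
  increments:
    - [[0.1, 0, 0.04], 0, 0.8]
    - [[0.2, 0, 0.09], 0, 0.8]
    - [[0.2, 0, 0.09], 0, 0.8]
    - [[0.2, 0, 0.09], 0, 0.8]

```text
time: 23.9
tcp_pos: [528.0, -70.9, 141.6]
ee_rot: [-0.113, 0.698, 0.113, 0.698]
ft_force: [-1.5, -0.0, 2.0]
width: 17.4
```

```bash
python3 tipc.py; python3 -c "
from h import *
for i in range(6):
    s=readout.state(); print(s['ft_force'].round(2),s['tcp_pos'].round(1)); cams.read_camera('scene')"
```

```text
280  281  282  283  284  285  286  287  288  289  290  291  292  293  294  295  296  297
213    0   -5  -57  -78  -43    0  -10  -18  -14    6  -24  -11    0    0    0    0    0    0
214    0   -4  -28  -26   12   56   49   39   30    9   -4   -1    0    0    0    0    0    0
215    0    0   -6  -27  -27   -1   17    1    5    3    1    0    0    1    0    0    0    0
216    0    0   -1   -5  -13  -20   -9   -7  -20    1    0    0    0    0    0    0    0    1
217    0    0    0    0   -3   -8  -34  -37  -63  -20   -2    0    0    0    0    0    0    0
218    0    0    0    1    0   -7  -75  -87  -92  -33   -2    0    0    0    0    0    0    0
219    0    0   -1    0    0   -5  -63 -102  -95  -24   -1    0    0    0    0    0    0    0
220    0    0    0    0    0   -1  -25  -69  -73  -28   -2    0    0    0    0    0    0    1
221    0    0    0    0    0    0   -6  -60  -88  -37   -4    0    0    0    0    0    0    0
222    0    0    0    0    0    0   -2  -24  -51  -25   -2    0    0    0    0    0    0    0
223    0    0    0    0    0    0    0   -4  -27   -6    0    0    0    0    0    0    0    0
224    0    0    0    0    0    0    0    0   -3    0    0    0    0    0    0    0    0    0
225    0    0    0    0    0    0    0    0    0    0    0    0    0    0    0    0    0    0
226    0    0    0    0    0    0    0    0    0    0    0    0    0    0    0    0    0    0
227    0    0    0    0    0    0    0    0    0    0    0    0    0    0    0   -1    0    0
228    0    0    0    0    0    0    0    0    0    0   -1   -1    0    0    0    0    0    0
tcp [528.  -70.9 141.7] pred tip [570.3 -56.9  49.7] [288.7 223.6] F [-1.47 -0.02  1.96] [-0.31 -0.63  1.7 ] t 24.3
[-0.31 -0.63  1.7 ] [528.  -70.9 141.7]
[-1.39 -0.77  1.58] [528.  -70.9 141.7]
[-0.43 -0.2   1.68] [528.  -70.9 141.7]
[-0.04 -0.7   2.19] [528.  -70.9 141.7]
[-0.58 -0.16  1.93] [528.  -70.9 141.7]
[-0.86 -1.27  2.05] [528.  -70.9 141.7]
```

Contact: the tip has stopped moving in the image, at the ring's dot within ~0.2 px. Force along the normal is ≈2.8 N (≈2.5–3 mm in), so I press 3.3 mm more.

Emit:
drive_tool:
  increments:
    - [[0.1, 0.03, 0.05], 0, 0.8]
    - [[0.2, 0.03, 0.09], 0, 0.8]
    - [[0.3, 0.03, 0.14], 0, 0.8]
    - [[0.3, 0.03, 0.14], 0, 0.8]
    - [[0.3, 0.03, 0.14], 0, 0.8]

```text
time: 25.02
tcp_pos: [529.3, -70.3, 138.7]
ee_rot: [-0.113, 0.698, 0.113, 0.698]
ft_force: [-0.2, -2.0, 2.6]
width: 17.6
```

```bash
python3 tipc.py; python3 -c "
from h import *
F=[]
for i in range(14):
    s=readout.state(); F.append(s['ft_force']); cams.read_camera('scene')
m=np.mean(F,0); print(m.round(2),'n',(m@[-.401,-.133,.906]).round(2),'t',(m@[.86,.286,.4226]).round(2),'contact N',(m@[-.401,-.133,.906]+.73).round(2),s['time'])"
```

```text
280  281  282  283  284  285  286  287  288  289  290  291  292  293  294  295  296  297
213    0   -6  -55  -89  -88  -50  -45  -60  -47   -3   -3   -8    0    0    0    0    0   -1
214    0    0   -8  -21  -30    4   15   -4    3   53   25    0    0    0    0    0    0    0
215    0   -2  -15  -21    7   45   68   51   38   15    8    0    0    1    0    0    0    0
216    0    0   -4  -15  -18  -12    4    2  -17   -5    0    0    0    0    1    0    0    0
217    0    0    0   -1   -5  -11  -35  -39  -64  -21   -2    0    0    0    0   -1    0    0
218    1   -1    0    0    0   -7  -75  -88  -92  -32   -2    0    0    0    0    0    0    0
219    0    0   -1    0    0   -5  -64 -104  -95  -23    0    0    0    0    0    0    0    0
220    0    0    0    0    0   -2  -39  -80  -75  -30   -2    0    0    0    0    0    0    0
221    0    0    0    0    0   -5  -39  -83  -96  -54   -5    0    0    0    0    0    0    0
222    0    0    0    0    0    0   -5  -25  -52  -25   -3    0    0    0    0    0    1    0
223    0    0    0    0    0    0    0   -5  -27   -6    0    0    0    0    0    0    0    0
224    0    0    0    0    0    0    0    0   -3   -1    0    0    0    0    0    0    0    0
225    0    0    0    0    0    0    0    0    0    0    0    0    0    0    0    0    0    0
226    0    0    0    0    0    0    0    0    0    0    0    0    0    0    0    0    0    0
227    0    0    0    0    0    0    0    0    0    0    0    0    0    0    0    0    0    0
228    0    0    0    0    0   -1    1    0    0    0    0    0    0    0    0    0    0    0
tcp [529.2 -70.3 138.7] pred tip [571.6 -56.2  46.7] [288.8 224.3] F [-0.22 -1.99  2.55] [-0.06 -2.23  2.63] t 25.4167
[-0.72 -2.67  3.03] n 3.39 t -0.1 contact N 4.12 26.0667
```

Emit:
drive_tool:
  increments:
    - [[0, -0.03, 0], 0, 0.8]
    - [[0, -0.03, 0], 0, 0.8]
    - [[0, -0.03, 0], 0, 0.8]

```text
time: 26.37
tcp_pos: [529.3, -70.4, 138.7]
ee_rot: [-0.113, 0.698, 0.113, 0.698]
ft_force: [-1.4, -1.4, 3.0]
width: 17.1
```

```bash
python3 -c "
from h import *
F=[];P=[];G=[]
for i in range(16):
    s=readout.state(); F.append(s['ft_force']);P.append(s['tcp_pos']); d=cams.read_camera('scene'); G.append(d['color'].astype(float).mean(-1))
m=np.mean(F,0); print(m.round(2),'n',(m@[-.401,-.133,.906]).round(2),'t',(m@[.86,.286,.4226]).round(2),'jaw',(m@[-.316,.949,0]).round(2),'contact N',(m@[-.401,-.133,.906]+.73).round(2),s['time'],np.ptp(P,0).round(2),s['width'])
g=np.mean(G,0)-np.load('ref.npy')
for v in range(219,225): print(v,g[v,284:292].astype(int))
P=pts(d); r=np.hypot(P[...,0]-643,P[...,1]+30); q=P[(r<25)&(P[...,2]>120)&(P[...,2]<135)]; print('hub top',len(q),np.median(q,0).round(1) if len(q) else '')
"
```

```text
[-0.97 -1.5   2.74] n 3.07 t -0.11 jaw -1.11 contact N 3.8 27.1167 [0.05 0.08 0.05] 16.960378918005407
219 [   0   -5  -64 -103  -95  -23    0    0]
220 [  0  -2 -39 -79 -75 -30  -1   0]
221 [  0  -5 -39 -83 -97 -55  -6   0]
222 [  0   0  -4 -25 -52 -26  -2   0]
223 [  0   0   0  -4 -27  -6   0   0]
224 [ 0  0  0  0 -3 -1  0  0]
hub top 20 [641.1 -25.7 125. ]
```

```bash
python3 -c "
from h import *
print(workorder.hand_in(), readout.state()['time'])"
```

```text
the job is handed in; nothing more can be done
the job is handed in; nothing more can be done
```

I fitted the handwheel and handed the job in with the probe held on the test pad, at about 27 s of the 51 s allowed.

- **Handwheel:** It sits hub up on the spindle and has been let go. Its hub top measured 126–127 mm after release against 127 mm expected. A later look at 125 mm used few points, because the arm hid most of the hub.
- **Probe tilt:** The tool can only point straight down, so I levered the probe over inside the grip, first against the stand's hole and then against the edge of its plate. The last side view gave about 24.5° against the 25° needed, with individual readings from 21° to 25.6°. I could not re-measure the tilt once the tip was on the pad.
- **Tip position:** In the scene camera the tip sits about 0.25 px from the ring's dot, which is roughly 0.7 mm. I could only check this in one view because the arm blocks the top camera. The position along the slope is less certain, perhaps 1 mm.
- **Pressure:** The force along the pad's normal is about 3.8 N after subtracting the reading without contact, so the tip is pressed in about 5.5–6 mm. About 1 N of sideways load remained along the jaws. Arm position stayed steady to within 0.1 mm.
- **Disagreement:** The position predicted from the arm's own readings differed from the images by a few millimetres at contact. I went by the images and the force.
- **Other items:** I did not check the bystanders again at the end. No unexpected contact showed in the force readings.

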